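# Put the charged battery into the label printer

## Robot

A 7-joint arm with a two-finger parallel gripper is mounted at the origin on a cart in front of the work surface, level with it; the furniture and walls round the work are solid. World frame = base frame: x ahead of the robot, y to its left, z up, the work surface at z = 0. Lengths are in m, angles in rad, forces in N, time in s.
With the tool pointing down it reaches from about 0.425 to 0.925 m from the base axis. Payload 6.8 kg.
Tool frame: the origin (TCP) lies on the mounting face of the last link; the fingertips stand 173 mm ahead of it and the grasp point (between the pads) lies 155 mm ahead of it; z points along the fingers, y is the line along which they close (so a half turn about z gives the same grasp; the last joint's range is limited). The gripper opens to 85 mm and grips with 20 to 120 N. Pads are 22 mm wide; open, the fingers measure 114 mm over their backs; the gripper's body (76 mm by 85 mm) begins 54 mm behind the grasp point. The pads swing forward as they close: fully open they stand 13 mm farther back than shut.
Start: joints at [-1.289, 0.477, 0.022, 1.555, -0.011, 1.109, -0.083], TCP at [0.257, 0.624, 0.405] pointing down, gripper open.
Joint ranges: [-2.96, 2.96], [-0.34, 2.1], [-1.41, 1.46], [0.24, 2.44], [-1.37, 4.51], [0.17, 1.92], [-2.96, 2.96]. Speed limits (rad/s): [2.39, 2.39, 3.14, 3.14, 3.14, 3.14, 3.14].

## Interface

Orientations are given as a rotation vector (axis times angle).
In Python, from bench import r gives the robot as it stands.
- The arm moves only by the tool arm_command, never from a script. Its argument "plan" is a list of rows, each an object of numbers: "claw": the closure, from 0 (fully open) to 1 (shut); "tx", "ty", "tz": the shift along the tool's x, y, z in m; "ax", "ay", "az": the turn, a rotation vector about the tool's x, y, z in degrees. A call has exactly 10 rows; each row shifts and turns the commanded pose from where the row before left it, along the tool's axes as they then stand; what a row does not reach is not made up. A row lasts 1/12 s, in which the tool goes at most 41.7 mm and 7.16 degrees, less where a joint would pass 70% of its speed; a pose out of reach is approached as far as the arm can. A call is refused whole if a number of a shift passes 0.0417 or a number of a turn 7.16, either way. A call with a gripper value outside its range is refused whole. The fingers move at their own pace and stop on an object; "squeeze" is the grip in N (left out, the last holds). Time passes only in rows, so rows that do not move let the fingers close, or fill a call up. It gives the time, the measured TCP pose, the force, the opening and the grip force at its end, in the units of the state.
- r.get_obs(): the state, without advancing time (a new reading comes with each control period).
- r.grab_frame(name): name is "scene" or "top" or "wrist"; returns the picture (400x640x3 uint8, red, green, blue); there is no depth.
- r.camera_model(name): a dict with "fx", "fy", "cx", "cy" (pixels), "position" and "orientation" of the camera in the world; the wrist camera has in their place "tool_from_camera" (4x4, takes a point from camera to tool coordinates, whose origin is the TCP and whose axes are the flange's). Camera axes: x right, y up, looking along -z (the intrinsics and any distortion apply to the point x, -y, -z); pixel columns grow to the right and rows downward; lengths in m; the calibration is good to about 2 mm. A picture is of the moment at which its call begins: read the wrist's pose just before it. camera_model takes no time and is no camera call.
- r.hand_in(): hands the job in; it is judged then, once.
Trained networks look in the newest picture that a camera, given by its name, has taken for a name from the list of things; names that differ only in an ending like _2 or _b are one class to them, and where a whole thing is asked for, a point or a joint stands for the part that bears it (a point fixed in the world has none). Each returns a list of dicts, best first, with "confidence" (0 to 1); they miss things now and then, are a little off and sometimes report something else, mostly with a low value. They report only what shows in the picture. A call takes as long as a camera call.
- r.boxes_of(target, camera): "location" ([x, y, z] in m, in the coordinates of the camera as it stood for that picture, good to about 4 mm: the middle of the surface that is visible of it).
- r.tip_of(target, camera): "location" ([x, y, z] in m, in the coordinates of the camera as it stood for that picture, good to about 4 mm: a listed point, or the origin of a listed thing).
The state is a dict: "clock": time; "joints": joint angles; "qvel": joint speeds; "tau": joint torques, N m; "tcp_pos": TCP position; "orientation": TCP orientation; "contact_force": force on the tool from outside, world axes, zero at the start; "moment": the same for the moment, N m; "grip_width": finger opening in m; "gripper_force": force on a finger pad.
Only numpy, scipy, OpenCV 4.12 (cv2) and the standard library are available. Lean on these libraries where they do the work, as an engineer would, in place of code of your own. Each camera call takes 0.05 s, during which the arm holds its last target. There are 200 camera calls.

## Task

The label printer needs its battery for the gift labels: press the catch of the charger so that the battery pack springs free, slide the pack out of the charger's dovetail, and slide it into the dovetail on top of the printer until the printer's catch clicks and holds it. Stop pushing when it clicks, do not ram it against the end stop or force anything, and leave the things around it where they are.

Things in the scene. Friction and masses are not known exactly. Their poses are not given: they have to be found in the camera images.
- pack: Black battery pack, 84 mm long (x), 52 wide, 46 high, about 0.26 kg; starts latched in the charger. Origin: middle of its underside; x points to the nose, which goes in first. Dovetail tongue x -39 to 23, z 0 to 12, 40 wide at the foot. Tall body x -42 to 17, z 13 to 46, flat sides 52 apart, grip ribs at x -12. Low nose x 17 to 42 with a cross ridge (top z 25) that the catch hooks behind.
- charger: Grey battery charger, fixed, 160 x 92 mm, deck 58 mm high, its dovetail shoe on top. Origin on the table, straight below charger_dock, axes alike.
- printer: Pale label printer, fixed, 164 x 112 mm, deck 66 mm high, paper label in its front slot, its dovetail shoe on top. Origin on the table, straight below printer_dock, axes alike. In the shoe the pack has about 1 mm play to each side and 1.7 mm up; held tipped or pushed high up it binds.
- charger_dock (a point): Point on the charger's deck, z up, x along the slide towards the catch: the latched pack's origin and axes lie here. Both shoes, x from the dock: flat landing -74 to -27 mm; dovetail rails -27 (flared mouth) to 26 mm, 11 mm high, 63 over all; two sprung pins meet the nose when the pack is at -12; then the stop. The pack lifts off or is set down at x -52 mm or further back.
- printer_dock (a point): The same on the printer: the pack is home when its origin and axes lie here. From pack x -12 mm on, pins and catch resist: the push grows from about 5 to 15-19 N at x 0, then the catch drops behind the ridge (click). Let go sooner, it springs back 12 mm or more. An arm yields several mm under this push, so the hand's target must go on past the dock.
- charger_catch_pad (a point): Top middle of the thumb tab (26 x 24 mm, light grey) of the charger's catch, 75 mm beyond the dock along x, 35 mm over the deck, free below. Pressed down about 6 mm (5 to 9 N) it frees the pack; it bottoms at 9 mm. The pins then drive the pack back some 13 to 25 mm; it stays in the rails, loose.
- printer_stop: The two fixed blocks at the end of the printer's shoe (each 17 mm square, 25 high, the catch between them); the nose meets them 1.8 mm past home. The terminals are here: no more than 10 N on them beyond the push of the pins, that is a push of about 25 N in all. Origin and axes as printer_dock.
- charger_catch (a joint): Angle of the charger's catch: 0 = down (hooked), grows as the tab is pressed, 0.42 rad at most; the pack is free from about 0.3.
- printer_catch (a joint): Angle of the printer's catch, same lever: 0 = down. The nose of a pack that comes in lifts it to about 0.25-0.3 rad; back to 0 with the pack home = clicked.
- tag_tray: Bystander: small open tray of gift tags, 80 x 140 x 24 mm, loose. Origin under its middle.
- choc_bar: Bystander: wrapped chocolate bar, 56 x 139 x 11 mm, loose. Origin under its middle.
- round_box: Bystander: round chip-wood box, 68 mm across, 30 high, loose. Origin under its middle.

How it is judged:
On the way:
1. the charger's catch has let the pack go and it has sprung back in the rails (x of pack in the frame of charger_dock between -0.048 and -0.007 m and z of pack in the frame of charger_dock below 0.005 m), for 0.1 s.
At the end, for the whole second after the job is handed in: the pack is home in the printer's dovetail: within 2 mm short and 4 mm past the dock point along the slide, within 5 mm of it in all, in line within 0.06 rad, at rest, and the printer's catch is down over it (below 0.05 rad) (x of pack in the frame of printer_dock between -0.002 and 0.004 m and distance between pack and printer_dock below 0.005 m and angle between the x axis of pack and the x axis of printer_dock, either way round below 0.06 rad and value of joint printer_catch below 0.05 rad and linear speed of pack below 0.02 m/s); the robot touches nothing.
It fails at once if the pack was rammed against the printer's end stop (more than 10 N on it) (contact force between pack and printer_stop above 10 N).
It fails at once if the pack was slammed onto the printer or wedged in it (more than 90 N of contact between them) (contact force between pack and printer above 90 N).
It fails at once if the pack was torn from the charger against its catch (more than 75 N of contact between them) (contact force between pack and charger above 75 N).
It fails at once if the charger or its catch was pressed by the fingers with more than 30 N (contact force between the fingers and charger above 30 N).
It fails at once if a bystander was shifted by more than 30 mm (distance of any of tag_tray, choc_bar, round_box from where it was at the start of the episode above 0.03 m).
It also fails if it takes over 58 s, if anything falls off the work surface, if the arm or the gripper's body presses on something with over 40 N, if the wrist force passes 120 N, or if a joint passes its speed limit or range.

## Working session

There is one attempt and no reset: what is moved stays moved. The work goes in short steps, Python scripts to look and compute and a tool call to move; the robot and the scene stay as the last step left them, time stands still between calls to the robot, and variables do not carry over. Pictures are saved under pics/ and viewed, at most 10 in all, crops included, and the job is handed in when it is done.

Besides the shell and the picture viewer there is one more tool, called as a command line: name --argument value ..., lists and objects as JSON in quotes. arm_command: Moves the arm, as the interface text tells. Its arguments: {"type":"object","properties":{"plan":{"type":"array","items":{"type":"object","properties":{"claw":{"type":"number"},"tx":{"type":"number"},"ty":{"type":"number"},"tz":{"type":"number"},"ax":{"type":"number"},"ay":{"type":"number"},"az":{"type":"number"}}}},"squeeze":{"type":"number"}},"required":["plan"]}

```bash
ls; mkdir -p pics; cat > h.py <<'E'
import numpy as np, cv2
from scipy.spatial.transform import Rotation as R
from bench import r
def save(cam,name):
    im=r.grab_frame(cam); cv2.imwrite(f'pics/{name}.png',im[:,:,::-1]); return im
def campose(cam,o=None):
    m=r.camera_model(cam)
    if 'tool_from_camera' in m:
        o=o or r.get_obs(); T=np.eye(4);T[:3,:3]=R.from_rotvec(o['orientation']).as_matrix();T[:3,3]=o['tcp_pos']
        return T@np.array(m['tool_from_camera'])
    T=np.eye(4); q=np.array(m['orientation']); T[:3,:3]=R.from_rotvec(q).as_matrix() if q.shape==(3,) else q;T[:3,3]=m['position'];return T
def w(cam,loc,T): return T[:3,:3]@np.array(loc)+T[:3,3]
E
python3 - <<'E'
from h import *
np.set_printoptions(precision=4,suppress=True)
o=r.get_obs();print(o)
for c in ['scene','top']:
    m=r.camera_model(c);print(c,m)
    save(c,c+'0');T=campose(c)
    for t in ['pack','charger','printer','charger_dock','printer_dock','charger_catch_pad','printer_stop','tag_tray','choc_bar','round_box']:
        for d in r.tip_of(t,c)[:2]: print(t,round(d['confidence'],2),w(c,d['location'],T))
E
```

```text
pics
{'clock': 0.0, 'joints': array([-1.2891,  0.4778,  0.0223,  1.5565, -0.0115,  1.1093, -0.0831]), 'qvel': array([ 0.0005, -0.    ,  0.0006,  0.0004,  0.0009, -0.0012,  0.0007]), 'tau': array([ -0.0013, -59.6456,   1.6075, -28.1198,   0.0124,   0.0095,
         0.    ]), 'tcp_pos': array([0.2564, 0.6241, 0.4037]), 'orientation': array([-0.6083, -3.0819,  0.0028]), 'contact_force': array([-0.9189,  0.6418, -0.7131]), 'moment': array([-0.0517, -0.027 , -0.0048]), 'gripper_force': 0.0, 'grip_width': 0.08541045662793549}
scene {'fx': 448.04157378679145, 'fy': 448.04157378679145, 'cx': 310.87578910180116, 'cy': 197.91843800012003, 'position': array([0.0473, 0.0371, 0.7747]), 'orientation': array([ 0.3967, -0.6793, -2.0036])}
pack 0.61 [ 0.5208 -0.3539  0.0598]
charger 0.94 [ 0.5197 -0.3583  0.0034]
printer 0.7 [ 0.4949 -0.1804  0.0003]
charger_dock 0.81 [ 0.519  -0.3539  0.0574]
printer_dock 0.9 [ 0.494  -0.1817  0.0647]
charger_catch_pad 0.76 [ 0.5943 -0.3583  0.0931]
tag_tray 0.65 [ 0.6969 -0.1276  0.0052]
choc_bar 0.77 [ 0.3498 -0.2367 -0.0009]
round_box 0.89 [ 0.3699 -0.0972  0.0014]
top {'fx': 460.71674393923104, 'fy': 460.71674393923104, 'cx': 322.8163399694077, 'cy': 206.2420782456361, 'position': array([ 0.3169, -0.2014,  1.0385]), 'orientation': array([ 0.1549, -0.1613, -1.5586])}
pack 0.8 [ 0.5195 -0.3508  0.0566]
charger 0.57 [ 0.5195 -0.3514  0.0001]
printer 0.71 [ 0.4961 -0.1808 -0.0008]
charger_dock 0.79 [ 0.5244 -0.3553  0.0598]
printer_dock 0.92 [ 0.4931 -0.1762  0.0637]
charger_catch_pad 0.79 [ 0.5948 -0.3615  0.0929]
printer_stop 0.51 [ 0.4964 -0.1771  0.0644]
tag_tray 0.9 [ 0.6959 -0.1272  0.0006]
choc_bar 0.91 [ 0.3493 -0.2313 -0.0002]
choc_bar 0.55 [ 0.6939 -0.1302  0.0016]
round_box 0.94 [ 0.3663 -0.0939 -0.0001]
round_box 0.17 [ 0.4935 -0.1787  0.0631]
```

View images.

View pics/scene0.png

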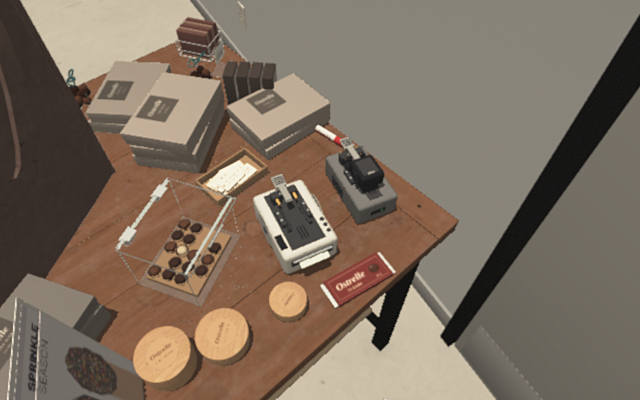

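View pics/top0.png

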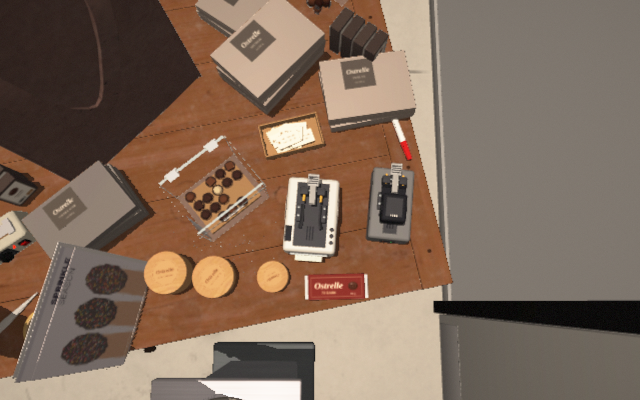

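```bash
cat >> h.py <<'E'
def ray(cam,u,v,T=None):
    m=r.camera_model(cam);T=campose(cam) if T is None else T
    d=T[:3,:3]@np.array([(u-m['cx'])/m['fx'],-(v-m['cy'])/m['fy'],-1]);return T[:3,3],d/np.linalg.norm(d)
def tri(a,b):
    (p,d),(q,e)=a,b
    s=np.linalg.lstsq(np.c_[d,-e],q-p,rcond=None)[0];A=p+s[0]*d;B=q+s[1]*e
    return (A+B)/2,np.linalg.norm(A-B)
E
python3 - <<'E'
from h import *
np.set_printoptions(precision=3,suppress=True)
def onz(c,u,v,z):
    p,d=ray(c,u,v);return p+d*(z-p[2])/d[2]
for z in(0,.2,.4): print(z,'top',[onz('top',*q,z) for q in((200,75),(85,185))],'scene',[onz('scene',*q,z) for q in((115,168),(52,285),(55,0))])
print(tri(ray('scene',115,168),ray('top',200,75)))
print('lid', tri(ray('scene',172,178),ray('top',222,140)),tri(ray('scene',120,246),ray('top',163,183)))
print('board', tri(ray('scene',15,282),ray('top',60,243)),'box',tri(ray('scene',222,78),ray('top',322,43)))
print('corner post',onz('top',440,307,-.7),onz('top',440,270,0))
im=save('wrist','wrist0')
E
```

```text
0 top [array([0.854, 0.097, 0.   ]), array([0.576, 0.346, 0.   ])] scene [array([0.864, 0.091, 0.   ]), array([0.629, 0.273, 0.   ]), array([1.703, 0.067, 0.   ])]
0.2 top [array([0.75 , 0.039, 0.2  ]), array([0.526, 0.241, 0.2  ])] scene [array([0.653, 0.077, 0.2  ]), array([0.478, 0.212, 0.2  ]), array([1.275, 0.059, 0.2  ])]
0.4 top [array([ 0.647, -0.018,  0.4  ]), array([0.476, 0.135, 0.4  ])] scene [array([0.443, 0.063, 0.4  ]), array([0.328, 0.151, 0.4  ]), array([0.848, 0.051, 0.4  ])]
(array([0.842, 0.09 , 0.022]), np.float64(0.0014480674311678297))
lid (array([ 0.633, -0.002,  0.149]), np.float64(0.005062814927020501)) (array([0.548, 0.12 , 0.131]), np.float64(0.000447222623023093))
board (array([0.402, 0.203, 0.331]), np.float64(0.006133745858493141)) box (array([ 0.855, -0.199,  0.147]), np.float64(0.004526029491718254))
corner post [ 0.296 -0.642 -0.7  ] [ 0.385 -0.468  0.   ]
```

View pics/wrist0.png

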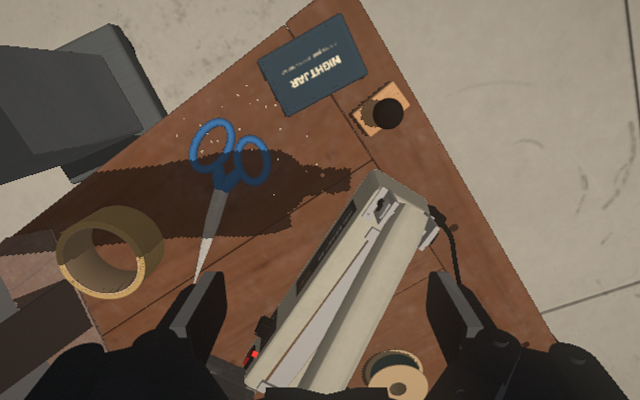

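arm_command --plan '[{"claw":0,"ty":-0.028,"tz":-0.027},{"claw":0,"ty":-0.028,"tz":-0.027},{"claw":0,"ty":-0.028,"tz":-0.027},{"claw":0,"ty":-0.028,"tz":-0.027},{"claw":0,"ty":-0.028,"tz":-0.027},{"claw":0,"ty":-0.028,"tz":-0.027},{"claw":0,"ty":-0.028,"tz":-0.027},{"claw":0,"tx":-0.04,"az":4.8},{"claw":0,"tx":-0.04,"az":4.8},{"claw":0,"tx":-0.04,"az":4.8}]'

```text
invalid input at $.plan[0]: expected keys claw, tx, ty, tz, ax, ay, az
```

arm_command --plan '[{"claw":0,"tx":0,"ty":-0.028,"tz":-0.027,"ax":0,"ay":0,"az":0},{"claw":0,"tx":0,"ty":-0.028,"tz":-0.027,"ax":0,"ay":0,"az":0},{"claw":0,"tx":0,"ty":-0.028,"tz":-0.027,"ax":0,"ay":0,"az":0},{"claw":0,"tx":0,"ty":-0.028,"tz":-0.027,"ax":0,"ay":0,"az":0},{"claw":0,"tx":0,"ty":-0.028,"tz":-0.027,"ax":0,"ay":0,"az":0},{"claw":0,"tx":0,"ty":-0.028,"tz":-0.027,"ax":0,"ay":0,"az":0},{"claw":0,"tx":0,"ty":-0.028,"tz":-0.027,"ax":0,"ay":0,"az":0},{"claw":0,"tx":-0.04,"ty":0,"tz":0,"ax":0,"ay":0,"az":4.8},{"claw":0,"tx":-0.04,"ty":0,"tz":0,"ax":0,"ay":0,"az":4.8},{"claw":0,"tx":-0.04,"ty":0,"tz":0,"ax":0,"ay":0,"az":4.8}]'

```text
clock: 1.98
tcp_pos: [0.2892, 0.3875, 0.5948]
orientation: [0.993, 2.98, 0.004]
contact_force: [0.4, 0.9, -0.1]
grip_width: 0.0856
gripper_force: 0.0
```

arm_command --plan '[{"claw":0,"tx":-0.04,"ty":0,"tz":0,"ax":0,"ay":0,"az":5},{"claw":0,"tx":-0.04,"ty":0,"tz":0,"ax":0,"ay":0,"az":5},{"claw":0,"tx":-0.04,"ty":0,"tz":0,"ax":0,"ay":0,"az":5},{"claw":0,"tx":-0.04,"ty":0,"tz":0,"ax":0,"ay":0,"az":5},{"claw":0,"tx":-0.04,"ty":0,"tz":0,"ax":0,"ay":0,"az":5},{"claw":0,"tx":-0.04,"ty":0,"tz":0,"ax":0,"ay":0,"az":5},{"claw":0,"tx":-0.04,"ty":0,"tz":0,"ax":0,"ay":0,"az":5},{"claw":0,"tx":-0.04,"ty":0,"tz":0,"ax":0,"ay":0,"az":5},{"claw":0,"tx":-0.04,"ty":0,"tz":0,"ax":0,"ay":0,"az":5},{"claw":0,"tx":-0.04,"ty":0,"tz":0,"ax":0,"ay":0,"az":5}]'

```text
clock: 2.82
tcp_pos: [0.4871, 0.0534, 0.5938]
orientation: [2.162, 2.279, 0.001]
contact_force: [0.3, 0.2, 0.5]
grip_width: 0.0858
gripper_force: 0.0
```

```bash
cat >> h.py <<'E'
def goto(dst,yaw,n):
    """rows from the measured pose to dst with tool-x azimuth yaw(deg), tool down; prints tool-frame rows"""
    o=r.get_obs();M=R.from_rotvec(o['orientation']).as_matrix();p=np.array(o['tcp_pos'])
    y0=np.degrees(np.arctan2(M[1,0],M[0,0]));dy=(yaw-y0+180)%360-180
    print('yaw',y0.round(2),'z',M[:,2].round(4),'p',p.round(4),'az/row',round(-dy/n,2))
    for k in range(n):
        a=np.radians(y0+dy*k/n);d=(np.array(dst)-p)/n
        x=np.array([np.cos(a),np.sin(a)]);y=np.array([np.sin(a),-np.cos(a)])
        print(round(d[:2]@x,4),round(d[:2]@y,4),round(-d[2],4))
E
python3 - <<'E'
from h import *
goto([.52,-.30,.42],-4,18)
E
```

```text
yaw 93.01 z [ 6.e-04  1.e-04 -1.e+00] p [0.4871 0.0534 0.5938] az/row 5.39
-0.0197 0.0008 0.0097
-0.0195 0.0026 0.0097
-0.0192 0.0045 0.0097
-0.0187 0.0062 0.0097
-0.018 0.008 0.0097
-0.0172 0.0096 0.0097
-0.0162 0.0112 0.0097
-0.0151 0.0127 0.0097
-0.0138 0.014 0.0097
-0.0125 0.0153 0.0097
-0.011 0.0164 0.0097
-0.0094 0.0173 0.0097
-0.0077 0.0181 0.0097
-0.006 0.0188 0.0097
-0.0042 0.0193 0.0097
-0.0024 0.0196 0.0097
-0.0005 0.0197 0.0097
0.0013 0.0197 0.0097
```

arm_command --plan '[{"claw":0,"tx":-0.02,"ty":0.001,"tz":0.0097,"ax":0,"ay":0,"az":5.4},{"claw":0,"tx":-0.0195,"ty":0.0026,"tz":0.0097,"ax":0,"ay":0,"az":5.4},{"claw":0,"tx":-0.019,"ty":0.0045,"tz":0.0097,"ax":0,"ay":0,"az":5.4},{"claw":0,"tx":-0.0187,"ty":0.006,"tz":0.0097,"ax":0,"ay":0,"az":5.4},{"claw":0,"tx":-0.018,"ty":0.008,"tz":0.0097,"ax":0,"ay":0,"az":5.4},{"claw":0,"tx":-0.017,"ty":0.0096,"tz":0.0097,"ax":0,"ay":0,"az":5.4},{"claw":0,"tx":-0.016,"ty":0.011,"tz":0.0097,"ax":0,"ay":0,"az":5.4},{"claw":0,"tx":-0.015,"ty":0.0127,"tz":0.0097,"ax":0,"ay":0,"az":5.4},{"claw":0,"tx":-0.014,"ty":0.014,"tz":0.0097,"ax":0,"ay":0,"az":5.4},{"claw":0,"tx":-0.0125,"ty":0.015,"tz":0.0097,"ax":0,"ay":0,"az":5.4}]'

```text
clock: 3.65
tcp_pos: [0.5054, -0.1411, 0.4965]
orientation: [-2.961, -1.049, -0.001]
contact_force: [-0.4, 0.4, 0.1]
grip_width: 0.0855
gripper_force: 0.0
```

arm_command --plan '[{"claw":0,"tx":-0.011,"ty":0.0164,"tz":0.0097,"ax":0,"ay":0,"az":5.4},{"claw":0,"tx":-0.0094,"ty":0.017,"tz":0.0097,"ax":0,"ay":0,"az":5.4},{"claw":0,"tx":-0.0077,"ty":0.018,"tz":0.0097,"ax":0,"ay":0,"az":5.4},{"claw":0,"tx":-0.006,"ty":0.019,"tz":0.0097,"ax":0,"ay":0,"az":5.4},{"claw":0,"tx":-0.004,"ty":0.019,"tz":0.0097,"ax":0,"ay":0,"az":5.4},{"claw":0,"tx":-0.0024,"ty":0.0196,"tz":0.0097,"ax":0,"ay":0,"az":5.4},{"claw":0,"tx":-0.0005,"ty":0.0197,"tz":0.0097,"ax":0,"ay":0,"az":5.4},{"claw":0,"tx":0.0013,"ty":0.0197,"tz":0.0097,"ax":0,"ay":0,"az":5.4},{"claw":0,"tx":0,"ty":0,"tz":0,"ax":0,"ay":0,"az":0},{"claw":0,"tx":0,"ty":0,"tz":0,"ax":0,"ay":0,"az":0}]'

```text
clock: 4.48
tcp_pos: [0.5198, -0.2974, 0.4186]
orientation: [3.139, -0.109, -0.002]
contact_force: [0.3, 0.9, 0.1]
grip_width: 0.0857
gripper_force: 0.0
```

```bash
python3 - <<'E'
from h import *
np.set_printoptions(precision=4,suppress=True)
o=r.get_obs();print(o['tcp_pos'],o['joints'],r.camera_model('wrist'))
T=campose('wrist',o);save('wrist','wrist1')
for t in ['pack','charger','charger_dock','charger_catch_pad','printer_dock','printer','printer_stop']:
  for d in r.tip_of(t,'wrist')[:1]: print(t,round(d['confidence'],2),w('wrist',d['location'],T))
E
```

```text
[ 0.5198 -0.2974  0.4186] [-0.2459  0.4613  0.908   1.7711 -0.4015  1.1086 -0.8449] {'fx': 354.18585707588176, 'fy': 354.18585707588176, 'cx': 326.0266818685434, 'cy': 200.75165711338934, 'tool_from_camera': array([[ 0.0002,  0.9445,  0.3284,  0.0841],
       [ 1.    , -0.0001, -0.0003,  0.0004],
       [-0.0003,  0.3284, -0.9445,  0.0309],
       [ 0.    ,  0.    ,  0.    ,  1.    ]])}
pack 0.65 [ 0.5165 -0.3509  0.0585]
charger 0.87 [ 0.5203 -0.3544  0.0014]
printer_dock 0.88 [ 0.4931 -0.181   0.0683]
printer 0.81 [ 0.4914 -0.1772  0.0011]
```

View pics/wrist1.png

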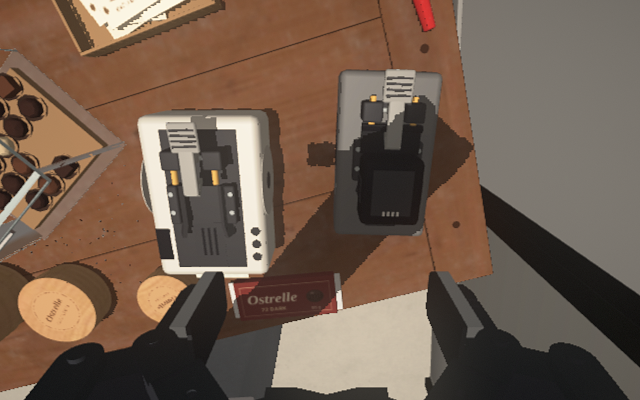

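```bash
python3 - <<'E'
import cv2
im=cv2.imread('pics/wrist1.png')[60:285,130:450]
cv2.imwrite('pics/c1.png',cv2.resize(im,None,fx=2.5,fy=2.5,interpolation=cv2.INTER_CUBIC))
E
```

```text
(no output)
```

View pics/c1.png

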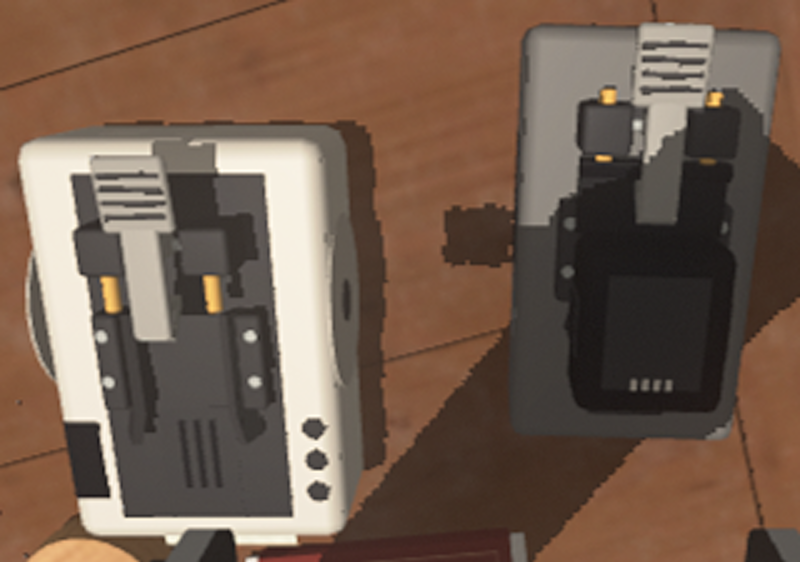

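```bash
python3 - <<'E'
from h import *
np.set_printoptions(precision=4,suppress=True)
T=campose('wrist')
def P(u,v,z):
    p,d=ray('wrist',u/2.5+130-.3,v/2.5+60-.3,T);return p+d*(z-p[2])/d[2]
def rep(n,pts,z):
    a=[P(*q,z) for q in pts];print(n,*[x[:2] for x in a])
    b=a[1]-a[0];c=a[2]-a[3];print('   fwd yaw',[np.degrees(np.arctan2(s[1],s[0])).round(2) for s in(b,c)],'cross', [(np.degrees(np.arctan2(s[1],s[0]))+90).round(2) for s in(a[2]-a[1],a[3]-a[0])],'mid',np.mean(a,0))
# order: back-left, front-left, front-right, back-right
rep('pr plate',[(125,517),(72,175),(263,175),(292,517)],.066)
rep('pr screws',[(108,382),(102,337),(250,337),(255,381)],.077)
rep('pr tab',[(103,232),(93,157),(165,157),(174,232)],.101)
rep('pr outer',[(85,535),(20,140),(310,140),(342,535)],.066)
rep('ch outer',[(512,430),(522,30),(778,30),(737,435)],.058)
rep('ch tab',[(634,100),(641,25),(713,25),(709,100)],.093)
rep('pack label',[(602,392),(609,277),(711,277),(707,392)],.104)
E
```

```text
pr plate [ 0.4312 -0.1393] [ 0.5704 -0.1485] [ 0.5658 -0.2172] [ 0.4266 -0.208 ]
   fwd yaw [np.float64(-3.75), np.float64(-3.76)] cross [np.float64(-3.84), np.float64(-3.84)] mid [ 0.4985 -0.1783  0.066 ]
pr screws [ 0.4945 -0.1501] [ 0.5122 -0.1516] [ 0.5086 -0.2063] [ 0.4912 -0.2055]
   fwd yaw [np.float64(-4.83), np.float64(-2.76)] cross [np.float64(-3.84), np.float64(-3.42)] mid [ 0.5016 -0.1784  0.077 ]
pr tab [ 0.5552 -0.1712] [ 0.5793 -0.1731] [ 0.5777 -0.196 ] [ 0.5536 -0.1945]
   fwd yaw [np.float64(-4.51), np.float64(-3.76)] cross [np.float64(-3.84), np.float64(-3.84)] mid [ 0.5664 -0.1837  0.101 ]
pr outer [ 0.424  -0.1211] [ 0.5839 -0.1327] [ 0.5769 -0.2358] [ 0.4168 -0.2276]
   fwd yaw [np.float64(-4.18), np.float64(-2.93)] cross [np.float64(-3.84), np.float64(-3.84)] mid [ 0.5004 -0.1793  0.066 ]
ch outer [ 0.456  -0.3008] [ 0.6087 -0.3134] [ 0.6027 -0.403 ] [ 0.4477 -0.3924]
   fwd yaw [np.float64(-4.71), np.float64(-3.93)] cross [np.float64(-3.84), np.float64(-5.23)] mid [ 0.5288 -0.3524  0.058 ]
ch tab [ 0.5847 -0.347 ] [ 0.6072 -0.3495] [ 0.6057 -0.372 ] [ 0.5831 -0.371 ]
   fwd yaw [np.float64(-6.36), np.float64(-2.39)] cross [np.float64(-3.84), np.float64(-3.84)] mid [ 0.5952 -0.3598  0.093 ]
pack label [ 0.4889 -0.3329] [ 0.5296 -0.3362] [ 0.5274 -0.3699] [ 0.4865 -0.3691]
   fwd yaw [np.float64(-4.73), np.float64(-1.12)] cross [np.float64(-3.84), np.float64(-3.84)] mid [ 0.5081 -0.352   0.104 ]
```

arm_command --plan '[{"claw":1,"tx":0.0099,"ty":0.007,"tz":0.0155,"ax":0,"ay":0,"az":0},{"claw":1,"tx":0.0099,"ty":0.007,"tz":0.0155,"ax":0,"ay":0,"az":0},{"claw":1,"tx":0.0099,"ty":0.007,"tz":0.0155,"ax":0,"ay":0,"az":0},{"claw":1,"tx":0.0099,"ty":0.007,"tz":0.0155,"ax":0,"ay":0,"az":0},{"claw":1,"tx":0.0099,"ty":0.007,"tz":0.0155,"ax":0,"ay":0,"az":0},{"claw":1,"tx":0.0099,"ty":0.007,"tz":0.0155,"ax":0,"ay":0,"az":0},{"claw":1,"tx":0.0099,"ty":0.007,"tz":0.0155,"ax":0,"ay":0,"az":0},{"claw":1,"tx":0.0099,"ty":0.007,"tz":0.0155,"ax":0,"ay":0,"az":0},{"claw":1,"tx":0,"ty":0,"tz":0,"ax":0,"ay":0,"az":0},{"claw":1,"tx":0,"ty":0,"tz":0,"ax":0,"ay":0,"az":0}]'

```text
clock: 5.72
tcp_pos: [0.5954, -0.3578, 0.2943]
orientation: [-3.139, 0.107, 0.003]
contact_force: [0.5, -0.3, -0.3]
grip_width: 0.0001
gripper_force: 0.0
```

```bash
python3 - <<'E'
from h import *
np.set_printoptions(precision=4,suppress=True)
o=r.get_obs();print(o['tcp_pos'],o['orientation'],o['contact_force'],o['grip_width'])
T=campose('wrist',o);im=save('wrist','wrist2')
p,d=0,0
for t in ['charger_catch_pad','charger_dock','pack']:
  for c in ('wrist','top'):
    if c=='top' : r.grab_frame('top')
    for x in r.tip_of(t,c)[:1]: print(t,c,round(x['confidence'],2),w(c,x['location'],T if c=='wrist' else campose('top')))
E
```

```text
[ 0.5954 -0.3578  0.2943] [-3.1393  0.1072  0.0027] [ 0.4651 -0.2848 -0.2851] 5.755535721870435e-05
charger_catch_pad wrist 0.9 [ 0.5917 -0.3632  0.0883]
charger_catch_pad top 0.65 [ 0.5975 -0.3624  0.0945]
charger_dock top 0.59 [ 0.5214 -0.3519  0.0571]
pack top 0.59 [ 0.5193 -0.351   0.0559]
```

View pics/wrist2.png

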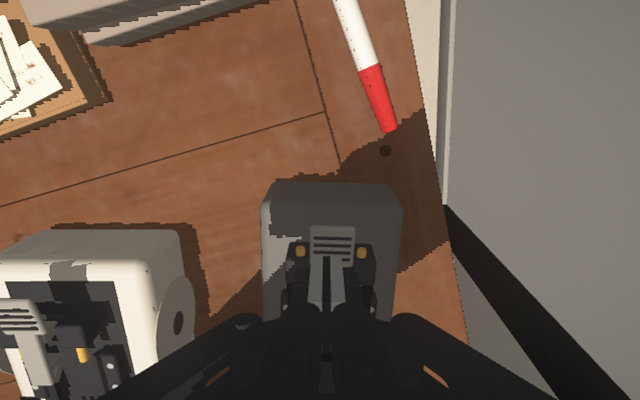

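arm_command --plan '[{"claw":1,"tx":0,"ty":0.002,"tz":0.004,"ax":0,"ay":0,"az":0},{"claw":1,"tx":0,"ty":0,"tz":0.004,"ax":0,"ay":0,"az":0},{"claw":1,"tx":0,"ty":0,"tz":0.004,"ax":0,"ay":0,"az":0},{"claw":1,"tx":0,"ty":0,"tz":0.004,"ax":0,"ay":0,"az":0},{"claw":1,"tx":0,"ty":0,"tz":0.004,"ax":0,"ay":0,"az":0},{"claw":1,"tx":0,"ty":0,"tz":0.002,"ax":0,"ay":0,"az":0},{"claw":1,"tx":0,"ty":0,"tz":0.002,"ax":0,"ay":0,"az":0},{"claw":1,"tx":0,"ty":0,"tz":0,"ax":0,"ay":0,"az":0},{"claw":1,"tx":0,"ty":0,"tz":0,"ax":0,"ay":0,"az":0},{"claw":1,"tx":0,"ty":0,"tz":0,"ax":0,"ay":0,"az":0}]'

```text
clock: 7.05
tcp_pos: [0.5953, -0.3601, 0.2713]
orientation: [3.14, -0.108, 0.0]
contact_force: [-0.3, 0.2, 0.1]
grip_width: 0.0001
gripper_force: 0.0
```

arm_command --plan '[{"claw":1,"tx":0,"ty":0,"tz":0.001,"ax":0,"ay":0,"az":0},{"claw":1,"tx":0,"ty":0,"tz":0.001,"ax":0,"ay":0,"az":0},{"claw":1,"tx":0,"ty":0,"tz":0.001,"ax":0,"ay":0,"az":0},{"claw":1,"tx":0,"ty":0,"tz":0.001,"ax":0,"ay":0,"az":0},{"claw":1,"tx":0,"ty":0,"tz":0.001,"ax":0,"ay":0,"az":0},{"claw":1,"tx":0,"ty":0,"tz":0.001,"ax":0,"ay":0,"az":0},{"claw":1,"tx":0,"ty":0,"tz":0.001,"ax":0,"ay":0,"az":0},{"claw":1,"tx":0,"ty":0,"tz":0,"ax":0,"ay":0,"az":0},{"claw":1,"tx":0,"ty":0,"tz":0,"ax":0,"ay":0,"az":0},{"claw":1,"tx":0,"ty":0,"tz":0,"ax":0,"ay":0,"az":0}]'

```text
clock: 7.88
tcp_pos: [0.5958, -0.3601, 0.2646]
orientation: [3.139, -0.107, 0.002]
contact_force: [2.9, 0.1, 5.1]
grip_width: 0.0003
gripper_force: 2.4
```

arm_command --plan '[{"claw":1,"tx":0,"ty":0,"tz":0.001,"ax":0,"ay":0,"az":0},{"claw":1,"tx":0,"ty":0,"tz":0.001,"ax":0,"ay":0,"az":0},{"claw":1,"tx":0,"ty":0,"tz":0.001,"ax":0,"ay":0,"az":0},{"claw":1,"tx":0,"ty":0,"tz":0.001,"ax":0,"ay":0,"az":0},{"claw":1,"tx":0,"ty":0,"tz":0.001,"ax":0,"ay":0,"az":0},{"claw":1,"tx":0,"ty":0,"tz":0,"ax":0,"ay":0,"az":0},{"claw":1,"tx":0,"ty":0,"tz":0,"ax":0,"ay":0,"az":0},{"claw":1,"tx":0,"ty":0,"tz":0,"ax":0,"ay":0,"az":0},{"claw":1,"tx":0,"ty":0,"tz":0,"ax":0,"ay":0,"az":0},{"claw":1,"tx":0,"ty":0,"tz":0,"ax":0,"ay":0,"az":0}]'

```text
clock: 8.72
tcp_pos: [0.5962, -0.3601, 0.2603]
orientation: [3.139, -0.107, 0.005]
contact_force: [4.3, 0.7, 8.1]
grip_width: -0.0006
gripper_force: 4.7
```

```bash
cat > look.py <<'E'
from h import *
import sys
np.set_printoptions(precision=4,suppress=True)
o=r.get_obs();print(o['tcp_pos'],o['contact_force'])
for c in ('top','scene'):
    r.grab_frame(c)
    for t in sys.argv[1:]:
        for x in r.tip_of(t,c)[:1]: print(t,c,round(x['confidence'],2),w(c,x['location'],campose(c)))
E
python3 look.py pack
```

```text
[ 0.5962 -0.3601  0.2603] [4.3336 0.6704 8.071 ]
pack top 0.61 [ 0.5045 -0.3516  0.056 ]
pack scene 0.91 [ 0.5033 -0.3531  0.0583]
```

arm_command --plan '[{"claw":1,"tx":0,"ty":0,"tz":-0.01,"ax":0,"ay":0,"az":0},{"claw":1,"tx":0,"ty":0,"tz":-0.03,"ax":0,"ay":0,"az":0},{"claw":1,"tx":0,"ty":0,"tz":-0.04,"ax":0,"ay":0,"az":0},{"claw":0,"tx":-0.02,"ty":0,"tz":-0.03,"ax":0,"ay":0,"az":0},{"claw":0,"tx":-0.02,"ty":0,"tz":-0.03,"ax":0,"ay":0,"az":0},{"claw":0,"tx":-0.02,"ty":0,"tz":0,"ax":0,"ay":0,"az":0},{"claw":0,"tx":-0.02,"ty":0,"tz":0,"ax":0,"ay":0,"az":0},{"claw":0,"tx":-0.024,"ty":0,"tz":0,"ax":0,"ay":0,"az":0},{"claw":0,"tx":0,"ty":0,"tz":0,"ax":0,"ay":0,"az":0},{"claw":0,"tx":0,"ty":0,"tz":0,"ax":0,"ay":0,"az":0}]'

```text
clock: 9.75
tcp_pos: [0.4893, -0.353, 0.3986]
orientation: [-3.138, 0.112, 0.004]
contact_force: [-0.4, 0.8, -0.2]
grip_width: 0.0832
gripper_force: 0.0
```

```bash
python3 look.py pack; python3 - <<'E'
from h import *
o=r.get_obs();M=R.from_rotvec(o['orientation']).as_matrix();print(M.round(4))
T=campose('wrist',o);im=save('wrist','wrist3')
for t in ('pack','charger_catch_pad','charger'):
  for x in r.tip_of(t,'wrist')[:1]: print(t,round(x['confidence'],2),w('wrist',x['location'],T))
cv2.imwrite('pics/c3.png',cv2.resize(im[80:360,160:560,::-1],None,fx=2,fy=2,interpolation=cv2.INTER_CUBIC))
E
```

```text
[ 0.4893 -0.353   0.3986] [-0.43    0.7935 -0.1995]
pack scene 0.87 [ 0.4999 -0.3533  0.061 ]
[[ 9.977e-01 -6.750e-02 -1.000e-03]
 [-6.750e-02 -9.977e-01  1.000e-04]
 [-1.000e-03 -1.000e-04 -1.000e+00]]
pack 0.88 [ 0.50269776 -0.35349055  0.05620145]
charger_catch_pad 0.58 [ 0.58975062 -0.36135937  0.0926483 ]
charger 0.94 [ 0.52079759 -0.35652693  0.0029103 ]
```

View pics/c3.png

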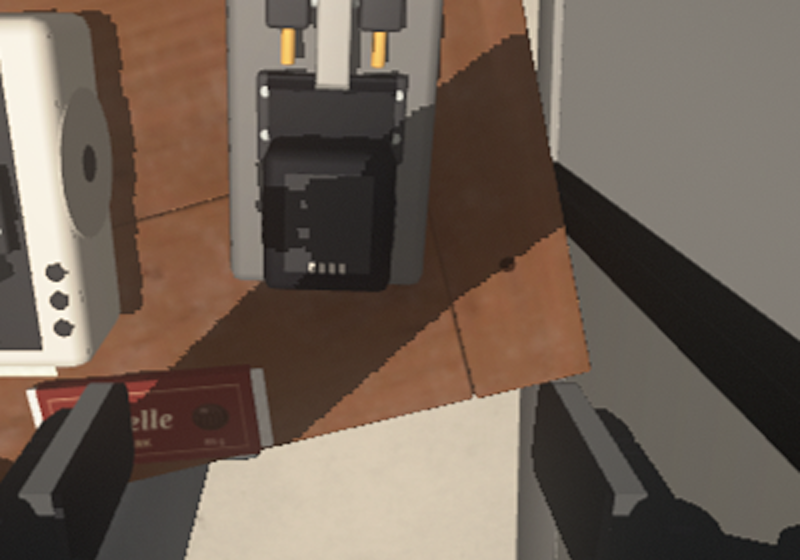

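```bash
python3 - <<'E'
from h import *
np.set_printoptions(precision=4,suppress=True)
T=campose('wrist')
def P(u,v,z):
    p,d=ray('wrist',u/2+160,v/2+80,T);return p+d*(z-p[2])/d[2]
for q,z in(((328,288),.102),((264,160),.103),((396,160),.103),((262,285),.103),((391,285),.103),((264,135),.069),((396,135),.069),((264,92),.069),((399,95),.069)): print(q,P(*q,z))
E
```

```text
(328, 288) [ 0.4635 -0.3497  0.102 ]
(264, 160) [ 0.5183 -0.3291  0.103 ]
(396, 160) [ 0.5149 -0.3793  0.103 ]
(262, 285) [ 0.4671 -0.3232  0.103 ]
(391, 285) [ 0.4635 -0.3753  0.103 ]
(264, 135) [ 0.5216 -0.3264  0.069 ]
(396, 135) [ 0.5178 -0.3823  0.069 ]
(264, 92) [ 0.5396 -0.3282  0.069 ]
(399, 95) [ 0.5345 -0.3842  0.069 ]
```

arm_command --plan '[{"claw":0,"tx":0.002,"ty":-0.001,"tz":0.02,"ax":0,"ay":0,"az":0},{"claw":0,"tx":0.002,"ty":0,"tz":0.02,"ax":0,"ay":0,"az":0},{"claw":0,"tx":0,"ty":0,"tz":0.02,"ax":0,"ay":0,"az":0},{"claw":0,"tx":0,"ty":0,"tz":0.02,"ax":0,"ay":0,"az":0},{"claw":0,"tx":0,"ty":0,"tz":0.02,"ax":0,"ay":0,"az":0},{"claw":0,"tx":0,"ty":0,"tz":0.02,"ax":0,"ay":0,"az":0},{"claw":0,"tx":0,"ty":0,"tz":0.02,"ax":0,"ay":0,"az":0},{"claw":0,"tx":0,"ty":0,"tz":0.013,"ax":0,"ay":0,"az":0},{"claw":0,"tx":0,"ty":0,"tz":0,"ax":0,"ay":0,"az":0},{"claw":0,"tx":0,"ty":0,"tz":0,"ax":0,"ay":0,"az":0}]'

```text
clock: 10.98
tcp_pos: [0.4956, -0.3522, 0.2459]
orientation: [-3.14, 0.108, 0.002]
contact_force: [0.6, -0.5, 0.0]
grip_width: 0.0853
gripper_force: 0.0
```

arm_command --plan '[{"claw":0.3,"tx":0,"ty":0,"tz":0,"ax":0,"ay":0,"az":0},{"claw":0.4,"tx":0,"ty":0,"tz":0,"ax":0,"ay":0,"az":0},{"claw":1,"tx":0,"ty":0,"tz":0,"ax":0,"ay":0,"az":0},{"claw":1,"tx":0,"ty":0,"tz":0,"ax":0,"ay":0,"az":0},{"claw":1,"tx":0,"ty":0,"tz":0,"ax":0,"ay":0,"az":0},{"claw":1,"tx":0,"ty":0,"tz":0,"ax":0,"ay":0,"az":0},{"claw":1,"tx":0,"ty":0,"tz":0,"ax":0,"ay":0,"az":0},{"claw":1,"tx":0,"ty":0,"tz":0,"ax":0,"ay":0,"az":0},{"claw":1,"tx":0,"ty":0,"tz":0,"ax":0,"ay":0,"az":0},{"claw":1,"tx":0,"ty":0,"tz":0,"ax":0,"ay":0,"az":0}]' --squeeze 50

```text
clock: 11.82
tcp_pos: [0.4959, -0.3524, 0.2474]
orientation: [3.139, -0.108, 0.003]
contact_force: [-0.9, 1.1, 6.6]
grip_width: 0.0515
gripper_force: 53.1
```

```bash
python3 look.py pack; python3 - <<'E'
from h import *
o=r.get_obs();M=R.from_rotvec(o['orientation']).as_matrix();print(M.round(4),o['moment'])
E
```

```text
[ 0.4959 -0.3524  0.2474] [-0.9331  1.0534  6.6404]
pack top 0.67 [ 0.5004 -0.3538  0.0592]
pack scene 0.88 [ 0.5047 -0.3539  0.058 ]
[[ 9.976e-01 -6.850e-02  2.000e-03]
 [-6.850e-02 -9.976e-01 -5.000e-04]
 [ 2.000e-03  4.000e-04 -1.000e+00]] [0.22465443 0.22582081 0.03219669]
```

arm_command --plan '[{"claw":1,"tx":0,"ty":0,"tz":-0.001,"ax":0,"ay":0,"az":0},{"claw":1,"tx":-0.002,"ty":0,"tz":-0.0005,"ax":0,"ay":0,"az":0},{"claw":1,"tx":-0.003,"ty":0,"tz":0,"ax":0,"ay":0,"az":0},{"claw":1,"tx":-0.004,"ty":0,"tz":0,"ax":0,"ay":0,"az":0},{"claw":1,"tx":-0.004,"ty":0,"tz":0,"ax":0,"ay":0,"az":0},{"claw":1,"tx":-0.004,"ty":0,"tz":0,"ax":0,"ay":0,"az":0},{"claw":1,"tx":-0.004,"ty":0,"tz":0,"ax":0,"ay":0,"az":0},{"claw":1,"tx":-0.004,"ty":0,"tz":0,"ax":0,"ay":0,"az":0},{"claw":1,"tx":0,"ty":0,"tz":0,"ax":0,"ay":0,"az":0},{"claw":1,"tx":0,"ty":0,"tz":0,"ax":0,"ay":0,"az":0}]'

```text
clock: 12.85
tcp_pos: [0.4703, -0.3504, 0.2476]
orientation: [-3.139, 0.108, 0.0]
contact_force: [0.6, -0.1, -2.4]
grip_width: 0.0511
gripper_force: 52.3
```

```bash
python3 look.py pack
```

```text
[ 0.4703 -0.3504  0.2476] [ 0.5837 -0.0631 -2.3998]
pack scene 0.6 [ 0.48   -0.3481  0.0579]
```

arm_command --plan '[{"claw":1,"tx":-0.005,"ty":0,"tz":0,"ax":0,"ay":0,"az":0},{"claw":1,"tx":-0.006,"ty":0,"tz":0,"ax":0,"ay":0,"az":0},{"claw":1,"tx":-0.006,"ty":0,"tz":0,"ax":0,"ay":0,"az":0},{"claw":1,"tx":-0.006,"ty":0,"tz":0,"ax":0,"ay":0,"az":0},{"claw":1,"tx":-0.003,"ty":0,"tz":0,"ax":0,"ay":0,"az":0},{"claw":1,"tx":0,"ty":0,"tz":-0.002,"ax":0,"ay":0,"az":0},{"claw":1,"tx":0,"ty":0,"tz":-0.005,"ax":0,"ay":0,"az":0},{"claw":1,"tx":0,"ty":0,"tz":-0.01,"ax":0,"ay":0,"az":0},{"claw":1,"tx":0,"ty":0,"tz":-0.01,"ax":0,"ay":0,"az":0},{"claw":1,"tx":0,"ty":0,"tz":0,"ax":0,"ay":0,"az":0}]'

```text
clock: 13.88
tcp_pos: [0.4455, -0.3494, 0.2771]
orientation: [3.138, -0.108, 0.005]
contact_force: [0.3, 0.4, -2.1]
grip_width: 0.0513
gripper_force: 52.4
```

```bash
python3 look.py pack printer_dock; python3 - <<'E'
from h import *
np.set_printoptions(precision=4,suppress=True)
o=r.get_obs();T=campose('wrist',o);im=save('wrist','wrist4')
for t in ('pack','printer_dock'):
  for x in r.tip_of(t,'wrist')[:1]: print(t,round(x['confidence'],2),w('wrist',x['location'],T))
E
```

```text
[ 0.4455 -0.3494  0.2771] [ 0.3246  0.3971 -2.1143]
printer_dock top 0.76 [ 0.4914 -0.1778  0.0617]
pack scene 0.7 [ 0.4489 -0.3478  0.0871]
pack 0.94 [ 0.4505 -0.3465  0.0842]
printer_dock 0.55 [ 0.4918 -0.1774 -0.0016]
```

View pics/wrist4.png

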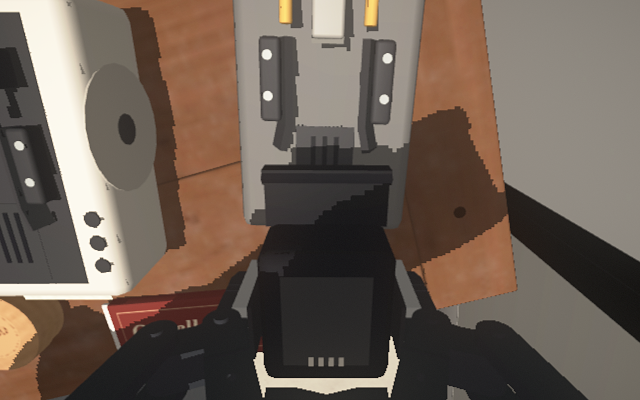

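```bash
python3 - <<'E'
from h import *
np.set_printoptions(precision=4,suppress=True)
o=r.get_obs();T=campose('wrist',o);a=np.radians(-3.93)
X=np.array([np.cos(a),np.sin(a),0]);Y=np.array([-np.sin(a),np.cos(a),0])
def P(n,u,v,z):
    p,d=ray('wrist',u,v,T);q=p+d*(z-p[2])/d[2];e=q-o['tcp_pos'];print(n,q,'rel',(e@X).round(4),(e@Y).round(4))
zb=.0877
P('backtop',325,377,zb+.045)
P('fronttop',325,228,zb+.046)
P('label l',281,330,zb+.046);P('label r',372,330,zb+.046)
P('nose',326,168,zb+.025)
P('nose l',262,168,zb+.025);P('nose r',391,168,zb+.025)
for q in((267,55),(265,97),(388,58),(384,99)):P('scr',*q,.069)
print(tri((o['tcp_pos'],np.r_[0,0,1.]),(o['tcp_pos'],X))[1])
E
```

```text
backtop [ 0.4156 -0.3466  0.1327] rel -0.0291 -0.0
fronttop [ 0.4807 -0.3511  0.1337] rel 0.0362 -0.0001
label l [ 0.4403 -0.3317  0.1337] rel -0.0055 0.0165
label r [ 0.4379 -0.3658  0.1337] rel -0.0055 -0.0177
nose [ 0.4962 -0.3525  0.1127] rel 0.0517 -0.0004
nose l [ 0.4978 -0.3284  0.1127] rel 0.0517 0.0238
nose r [ 0.4945 -0.377   0.1127] rel 0.0517 -0.025
scr [ 0.5399 -0.3286  0.069 ] rel 0.0937 0.0265
scr [ 0.5217 -0.3253  0.069 ] rel 0.0753 0.0284
scr [ 0.5349 -0.3836  0.069 ] rel 0.0925 -0.0287
scr [ 0.5169 -0.3815  0.069 ] rel 0.0744 -0.0279
0.0
```

arm_command --plan '[{"claw":1,"tx":0,"ty":0,"tz":-0.012,"ax":0,"ay":0,"az":0},{"claw":1,"tx":-0.004,"ty":-0.01,"tz":-0.012,"ax":0,"ay":0,"az":0},{"claw":1,"tx":-0.006,"ty":-0.025,"tz":0,"ax":0,"ay":0,"az":0},{"claw":1,"tx":-0.006,"ty":-0.03,"tz":0,"ax":0,"ay":0,"az":0},{"claw":1,"tx":-0.006,"ty":-0.03,"tz":0,"ax":0,"ay":0,"az":0},{"claw":1,"tx":-0.006,"ty":-0.03,"tz":0,"ax":0,"ay":0,"az":0},{"claw":1,"tx":-0.006,"ty":-0.03,"tz":0,"ax":0,"ay":0,"az":0},{"claw":1,"tx":-0.0033,"ty":-0.0186,"tz":0,"ax":0,"ay":0,"az":0},{"claw":1,"tx":0,"ty":0,"tz":0,"ax":0,"ay":0,"az":0},{"claw":1,"tx":0,"ty":0,"tz":0,"ax":0,"ay":0,"az":0}]'

```text
clock: 15.17
tcp_pos: [0.4196, -0.1721, 0.2992]
orientation: [-3.139, 0.104, -0.001]
contact_force: [-0.4, -0.8, -1.7]
grip_width: 0.0512
gripper_force: 52.8
```

```bash
python3 look.py pack; python3 - <<'E'
from h import *
im=save('wrist','wrist5')
print(R.from_rotvec(r.get_obs()['orientation']).as_matrix().round(4))
cv2.imwrite('pics/c5.png',cv2.resize(im[0:280,140:520,::-1],None,fx=2.1,fy=2.1,interpolation=cv2.INTER_CUBIC))
E
```

```text
[ 0.4196 -0.1721  0.2992] [-0.385  -0.7576 -1.7217]
[[ 9.975e-01 -7.050e-02  6.000e-04]
 [-7.050e-02 -9.975e-01 -6.000e-04]
 [ 6.000e-04  6.000e-04 -1.000e+00]]
```

View pics/c5.png

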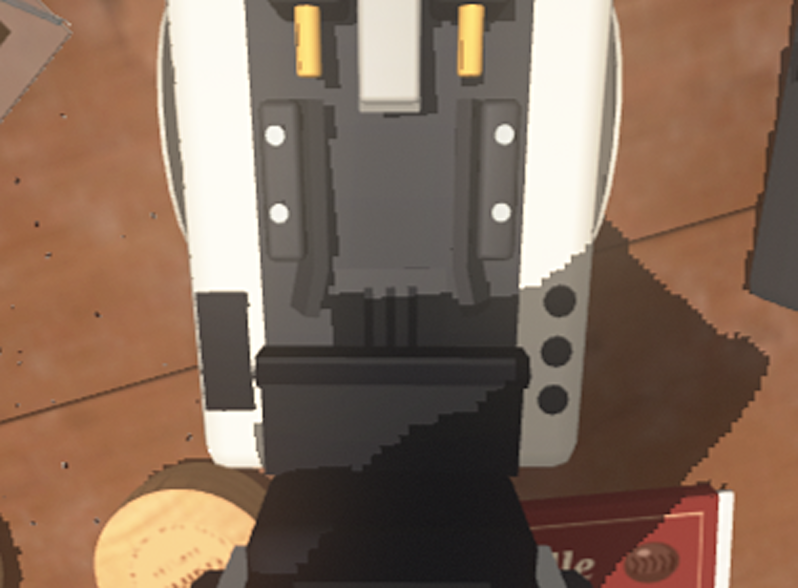

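```bash
python3 - <<'E'
from h import *
np.set_printoptions(precision=4,suppress=True)
o=r.get_obs();T=campose('wrist',o);M=R.from_rotvec(o['orientation']).as_matrix()
def P(n,u,v,z):
    p,d=ray('wrist',u/2.1+140,v/2.1,T);q=p+d*(z-p[2])/d[2];e=q-o['tcp_pos'];print(n,q,'tool',(M.T@e)[:2].round(4))
for q in((275,135),(504,134),(279,213),(501,213)):P('scr',*q,.0775)
P('flare',303,314,.076);P('flare',478,304,.076);P('lever tip',390,105,.09);P('rail f',280,102,.077);P('rail b',285,260,.077)
P('nose l',258,352,.135);P('nose r',527,352,.135)
E
```

```text
scr [ 0.5117 -0.1534  0.0775] tool [ 0.0904 -0.0272]
scr [ 0.508  -0.2081  0.0775] tool [0.0907 0.0276]
scr [ 0.4937 -0.1522  0.0775] tool [ 0.0724 -0.0271]
scr [ 0.4898 -0.207   0.0775] tool [0.0725 0.0277]
flare [ 0.468  -0.1552  0.076 ] tool [ 0.047  -0.0223]
flare [ 0.4674 -0.2007  0.076 ] tool [0.0496 0.0231]
lever tip [ 0.5155 -0.1813  0.09  ] tool [0.0962 0.0003]
rail f [ 0.5188 -0.1554  0.077 ] tool [ 0.0977 -0.0257]
rail b [ 0.4822 -0.1523  0.077 ] tool [ 0.061  -0.0262]
nose l [ 0.4724 -0.154   0.135 ] tool [ 0.0514 -0.0239]
nose r [ 0.469  -0.2032  0.135 ] tool [0.0514 0.0255]
```

arm_command --plan '[{"claw":1,"tx":0,"ty":0,"tz":0.006,"ax":0,"ay":0,"az":0},{"claw":1,"tx":0,"ty":0,"tz":0.008,"ax":0,"ay":0,"az":0},{"claw":1,"tx":0,"ty":0,"tz":0.008,"ax":0,"ay":0,"az":0},{"claw":1,"tx":0,"ty":0,"tz":0.008,"ax":0,"ay":0,"az":0},{"claw":1,"tx":0,"ty":0,"tz":0.006,"ax":0,"ay":0,"az":0},{"claw":1,"tx":0,"ty":0,"tz":0.004,"ax":0,"ay":0,"az":0},{"claw":1,"tx":0,"ty":0,"tz":0.002,"ax":0,"ay":0,"az":0},{"claw":1,"tx":0,"ty":0,"tz":0,"ax":0,"ay":0,"az":0},{"claw":1,"tx":0,"ty":0,"tz":0,"ax":0,"ay":0,"az":0},{"claw":1,"tx":0,"ty":0,"tz":0,"ax":0,"ay":0,"az":0}]'

```text
clock: 16.25
tcp_pos: [0.4195, -0.173, 0.2568]
orientation: [3.14, -0.108, 0.001]
contact_force: [-0.4, 1.0, -2.4]
grip_width: 0.0515
gripper_force: 52.8
```

arm_command --plan '[{"claw":1,"tx":0,"ty":0,"tz":0.0005,"ax":0,"ay":0,"az":0},{"claw":1,"tx":0,"ty":0,"tz":0.0005,"ax":0,"ay":0,"az":0},{"claw":1,"tx":0,"ty":0,"tz":0.0005,"ax":0,"ay":0,"az":0},{"claw":1,"tx":0,"ty":0,"tz":0,"ax":0,"ay":0,"az":0},{"claw":1,"tx":0,"ty":0,"tz":0,"ax":0,"ay":0,"az":0},{"claw":1,"tx":0,"ty":0,"tz":0,"ax":0,"ay":0,"az":0},{"claw":1,"tx":0,"ty":0,"tz":0,"ax":0,"ay":0,"az":0},{"claw":1,"tx":0,"ty":0,"tz":0,"ax":0,"ay":0,"az":0},{"claw":1,"tx":0,"ty":0,"tz":0,"ax":0,"ay":0,"az":0},{"claw":1,"tx":0,"ty":0,"tz":0,"ax":0,"ay":0,"az":0}]'

```text
clock: 17.08
tcp_pos: [0.4196, -0.173, 0.2553]
orientation: [-3.14, 0.108, -0.001]
contact_force: [-0.6, 0.7, 6.0]
grip_width: 0.0514
gripper_force: 53.6
```

arm_command --plan '[{"claw":1,"tx":0,"ty":-0.0004,"tz":-0.0008,"ax":0,"ay":0,"az":0},{"claw":1,"tx":0.004,"ty":0,"tz":0,"ax":0,"ay":0,"az":0},{"claw":1,"tx":0.004,"ty":0,"tz":0,"ax":0,"ay":0,"az":0},{"claw":1,"tx":0.004,"ty":0,"tz":0,"ax":0,"ay":0,"az":0},{"claw":1,"tx":0.004,"ty":0,"tz":0,"ax":0,"ay":0,"az":0},{"claw":1,"tx":0.004,"ty":0,"tz":0,"ax":0,"ay":0,"az":0},{"claw":1,"tx":0.004,"ty":0,"tz":0,"ax":0,"ay":0,"az":0},{"claw":1,"tx":0.004,"ty":0,"tz":0,"ax":0,"ay":0,"az":0},{"claw":1,"tx":0,"ty":0,"tz":0,"ax":0,"ay":0,"az":0},{"claw":1,"tx":0,"ty":0,"tz":0,"ax":0,"ay":0,"az":0}]'

```text
clock: 17.92
tcp_pos: [0.4474, -0.1747, 0.2559]
orientation: [3.139, -0.108, 0.0]
contact_force: [-0.4, -1.5, -3.0]
grip_width: 0.0514
gripper_force: 53.0
```

arm_command --plan '[{"claw":1,"tx":0.003,"ty":0,"tz":0,"ax":0,"ay":0,"az":0},{"claw":1,"tx":0.003,"ty":0,"tz":0,"ax":0,"ay":0,"az":0},{"claw":1,"tx":0.003,"ty":0,"tz":0,"ax":0,"ay":0,"az":0},{"claw":1,"tx":0.003,"ty":0,"tz":0,"ax":0,"ay":0,"az":0},{"claw":1,"tx":0.003,"ty":0,"tz":0,"ax":0,"ay":0,"az":0},{"claw":1,"tx":0.002,"ty":0,"tz":0,"ax":0,"ay":0,"az":0},{"claw":1,"tx":0.002,"ty":0,"tz":0,"ax":0,"ay":0,"az":0},{"claw":1,"tx":0,"ty":0,"tz":0,"ax":0,"ay":0,"az":0},{"claw":1,"tx":0,"ty":0,"tz":0,"ax":0,"ay":0,"az":0},{"claw":1,"tx":0,"ty":0,"tz":0,"ax":0,"ay":0,"az":0}]'

```text
clock: 18.75
tcp_pos: [0.4666, -0.1763, 0.2559]
orientation: [3.138, -0.108, 0.001]
contact_force: [-0.0, -6.1, -6.0]
grip_width: 0.0509
gripper_force: 53.0
```

```bash
python3 look.py pack
```

```text
[ 0.4666 -0.1763  0.2559] [-0.0038 -6.0527 -6.0308]
pack top 0.61 [ 0.4726 -0.1774  0.0673]
pack scene 0.64 [ 0.4751 -0.1805  0.0693]
```

arm_command --plan '[{"claw":1,"tx":0,"ty":0.0006,"tz":0.0004,"ax":0,"ay":0,"az":0},{"claw":1,"tx":0,"ty":0.0006,"tz":0.0002,"ax":0,"ay":0,"az":0},{"claw":1,"tx":0.001,"ty":0,"tz":0,"ax":0,"ay":0,"az":0},{"claw":1,"tx":0.001,"ty":0,"tz":0,"ax":0,"ay":0,"az":0},{"claw":1,"tx":0.001,"ty":0,"tz":0,"ax":0,"ay":0,"az":0},{"claw":1,"tx":0.001,"ty":0,"tz":0,"ax":0,"ay":0,"az":0},{"claw":1,"tx":0.001,"ty":0,"tz":0,"ax":0,"ay":0,"az":0},{"claw":1,"tx":0,"ty":0,"tz":0,"ax":0,"ay":0,"az":0},{"claw":1,"tx":0,"ty":0,"tz":0,"ax":0,"ay":0,"az":0},{"claw":1,"tx":0,"ty":0,"tz":0,"ax":0,"ay":0,"az":0}]'

```text
clock: 19.78
tcp_pos: [0.4714, -0.1771, 0.2554]
orientation: [-3.14, 0.107, -0.001]
contact_force: [-0.3, 1.4, 1.9]
grip_width: 0.0511
gripper_force: 53.8
```

arm_command --plan '[{"claw":1,"tx":0.001,"ty":0,"tz":0,"ax":0,"ay":0,"az":0},{"claw":1,"tx":0.001,"ty":0,"tz":0,"ax":0,"ay":0,"az":0},{"claw":1,"tx":0.001,"ty":0,"tz":0,"ax":0,"ay":0,"az":0},{"claw":1,"tx":0.001,"ty":0,"tz":0,"ax":0,"ay":0,"az":0},{"claw":1,"tx":0.001,"ty":0,"tz":0,"ax":0,"ay":0,"az":0},{"claw":1,"tx":0.001,"ty":0,"tz":0,"ax":0,"ay":0,"az":0},{"claw":1,"tx":0,"ty":0,"tz":0,"ax":0,"ay":0,"az":0},{"claw":1,"tx":0,"ty":0,"tz":0,"ax":0,"ay":0,"az":0},{"claw":1,"tx":0,"ty":0,"tz":0,"ax":0,"ay":0,"az":0},{"claw":1,"tx":0,"ty":0,"tz":0,"ax":0,"ay":0,"az":0}]'

```text
clock: 20.62
tcp_pos: [0.4748, -0.1781, 0.2554]
orientation: [-3.137, 0.109, 0.008]
contact_force: [-12.7, 3.5, 18.6]
grip_width: 0.0515
gripper_force: 56.0
```

arm_command --plan '[{"claw":1,"tx":0,"ty":0,"tz":-0.0005,"ax":0,"ay":0,"az":0},{"claw":1,"tx":0,"ty":0,"tz":-0.0004,"ax":0,"ay":0,"az":0},{"claw":1,"tx":0.001,"ty":0,"tz":0,"ax":0,"ay":0,"az":0},{"claw":1,"tx":0.001,"ty":0,"tz":0,"ax":0,"ay":0,"az":0},{"claw":1,"tx":0.001,"ty":0,"tz":0,"ax":0,"ay":0,"az":0},{"claw":1,"tx":0,"ty":0,"tz":0,"ax":0,"ay":0,"az":0},{"claw":1,"tx":0,"ty":0,"tz":0,"ax":0,"ay":0,"az":0},{"claw":1,"tx":0,"ty":0,"tz":0,"ax":0,"ay":0,"az":0},{"claw":1,"tx":0,"ty":0,"tz":0,"ax":0,"ay":0,"az":0},{"claw":1,"tx":0,"ty":0,"tz":0,"ax":0,"ay":0,"az":0}]'

```text
clock: 21.45
tcp_pos: [0.4768, -0.1783, 0.2555]
orientation: [-3.137, 0.11, 0.012]
contact_force: [-13.0, 2.0, 12.4]
grip_width: 0.0513
gripper_force: 55.3
```

```bash
python3 look.py pack; python3 - <<'E'
from h import *
o=r.get_obs();print(R.from_rotvec(o['orientation']).as_matrix().round(4),o['moment'])
for x in r.boxes_of('printer_catch','scene')[:1]: print(x)
E
```

```text
[ 0.4768 -0.1783  0.2555] [-13.0489   1.9826  12.3622]
pack top 0.72 [ 0.479  -0.1787  0.066 ]
pack scene 0.55 [ 0.4809 -0.1768  0.0697]
[[ 0.9975 -0.0699 -0.0079]
 [-0.0699 -0.9975  0.0028]
 [-0.008  -0.0022 -1.    ]] [0.16898614 2.61462184 0.18723777]
```

arm_command --plan '[{"claw":1,"tx":0,"ty":0,"tz":-0.0004,"ax":0,"ay":0.25,"az":0},{"claw":1,"tx":0,"ty":0,"tz":0,"ax":0,"ay":0.25,"az":0},{"claw":1,"tx":0.001,"ty":0,"tz":0,"ax":0,"ay":0,"az":0},{"claw":1,"tx":0.001,"ty":0,"tz":0,"ax":0,"ay":0,"az":0},{"claw":1,"tx":0.001,"ty":0,"tz":0,"ax":0,"ay":0,"az":0},{"claw":1,"tx":0,"ty":0,"tz":0,"ax":0,"ay":0,"az":0},{"claw":1,"tx":0,"ty":0,"tz":0,"ax":0,"ay":0,"az":0},{"claw":1,"tx":0,"ty":0,"tz":0,"ax":0,"ay":0,"az":0},{"claw":1,"tx":0,"ty":0,"tz":0,"ax":0,"ay":0,"az":0},{"claw":1,"tx":0,"ty":0,"tz":0,"ax":0,"ay":0,"az":0}]'

```text
clock: 22.53
tcp_pos: [0.4788, -0.1784, 0.2554]
orientation: [-3.137, 0.11, 0.002]
contact_force: [-15.4, 0.8, 10.7]
grip_width: 0.0512
gripper_force: 55.0
```

arm_command --plan '[{"claw":1,"tx":0,"ty":0,"tz":-0.0004,"ax":0,"ay":0,"az":0},{"claw":1,"tx":0.001,"ty":0,"tz":0,"ax":0,"ay":0.1,"az":0},{"claw":1,"tx":0.001,"ty":0,"tz":0,"ax":0,"ay":0,"az":0},{"claw":1,"tx":0.0005,"ty":0,"tz":0,"ax":0,"ay":0,"az":0},{"claw":1,"tx":0,"ty":0,"tz":0,"ax":0,"ay":0,"az":0},{"claw":1,"tx":0,"ty":0,"tz":0,"ax":0,"ay":0,"az":0},{"claw":1,"tx":0,"ty":0,"tz":0,"ax":0,"ay":0,"az":0},{"claw":1,"tx":0,"ty":0,"tz":0,"ax":0,"ay":0,"az":0},{"claw":1,"tx":0,"ty":0,"tz":0,"ax":0,"ay":0,"az":0},{"claw":1,"tx":0,"ty":0,"tz":0,"ax":0,"ay":0,"az":0}]'

```text
clock: 23.37
tcp_pos: [0.4809, -0.1785, 0.2555]
orientation: [-3.137, 0.11, 0.002]
contact_force: [-13.8, 0.8, 7.1]
grip_width: 0.0512
gripper_force: 54.7
```

arm_command --plan '[{"claw":1,"tx":0,"ty":0,"tz":-0.0002,"ax":0,"ay":0,"az":0},{"claw":1,"tx":0.0007,"ty":0,"tz":0,"ax":0,"ay":0.1,"az":0},{"claw":1,"tx":0.0007,"ty":0,"tz":0,"ax":0,"ay":0,"az":0},{"claw":1,"tx":0.0006,"ty":0,"tz":0,"ax":0,"ay":0,"az":0},{"claw":1,"tx":0,"ty":0,"tz":0,"ax":0,"ay":0,"az":0},{"claw":1,"tx":0,"ty":0,"tz":0,"ax":0,"ay":0,"az":0},{"claw":1,"tx":0,"ty":0,"tz":0,"ax":0,"ay":0,"az":0},{"claw":1,"tx":0,"ty":0,"tz":0,"ax":0,"ay":0,"az":0},{"claw":1,"tx":0,"ty":0,"tz":0,"ax":0,"ay":0,"az":0},{"claw":1,"tx":0,"ty":0,"tz":0,"ax":0,"ay":0,"az":0}]'

```text
clock: 24.2
tcp_pos: [0.4825, -0.1786, 0.2555]
orientation: [-3.137, 0.11, 0.001]
contact_force: [-15.7, 0.9, 7.3]
grip_width: 0.0513
gripper_force: 54.6
```

```bash
python3 look.py pack; python3 - <<'E'
from h import *
np.set_printoptions(precision=4,suppress=True)
o=r.get_obs();T=campose('wrist',o);im=save('wrist','wrist6')
cv2.imwrite('pics/c6.png',cv2.resize(im[0:280,140:520,::-1],None,fx=2.1,fy=2.1,interpolation=cv2.INTER_CUBIC))
print(o['clock'],r.get_obs()['contact_force'])
E
```

```text
[ 0.4825 -0.1786  0.2555] [-15.7277   0.9022   7.2702]
pack top 0.63 [ 0.4872 -0.1816  0.0665]
pack scene 0.79 [ 0.4927 -0.1772  0.0701]
24.4 [-17.3809   0.0783   7.2914]
```

View pics/c6.png

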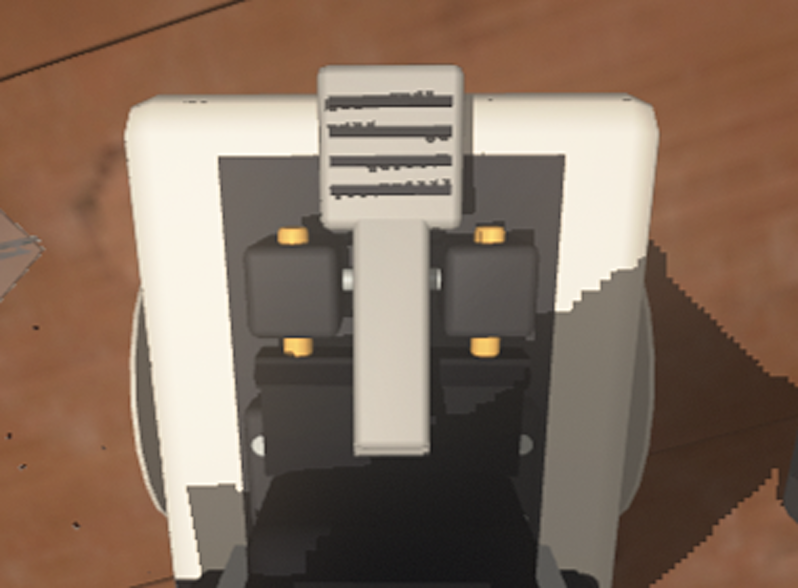

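```bash
cat > tab.py <<'E'
from h import *
o=r.get_obs();im=r.grab_frame('wrist')
cv2.imwrite('pics/t%.2f.png'%o['clock'],im[:,:,::-1])
g=cv2.cvtColor(im,cv2.COLOR_RGB2GRAY).astype(int)
print('row 95',g[95,286:368].tolist())   # across the tab
print('col 326',g[24:60,326].tolist())
print('col326 lever',g[200:225,326].tolist())
print(o['contact_force'].round(1),o['tcp_pos'].round(4))
E
python3 tab.py
```

```text
row 95 [99, 99, 99, 99, 98, 98, 111, 153, 185, 197, 208, 213, 214, 206, 195, 195, 205, 214, 213, 214, 213, 214, 212, 212, 211, 212, 214, 212, 212, 211, 210, 210, 210, 210, 210, 210, 210, 209, 210, 208, 209, 208, 208, 209, 208, 209, 209, 208, 208, 207, 206, 207, 208, 207, 207, 208, 207, 206, 206, 205, 205, 205, 205, 205, 206, 206, 206, 205, 205, 201, 188, 172, 158, 125, 75, 60, 62, 63, 61, 61, 79, 94]
col 326 [103, 102, 103, 103, 103, 101, 96, 144, 164, 179, 190, 197, 200, 200, 200, 199, 200, 200, 201, 206, 133, 88, 84, 85, 86, 86, 54, 187, 206, 204, 203, 203, 204, 204, 207, 186]
col326 lever [206, 205, 206, 205, 206, 206, 206, 206, 205, 207, 198, 186, 174, 155, 167, 174, 123, 56, 34, 37, 37, 36, 37, 35, 36]
[-17.4   0.1   7.3] [ 0.4825 -0.1787  0.2554]
```

arm_command --plan '[{"claw":1,"tx":0.0005,"ty":0,"tz":-0.0002,"ax":0,"ay":0,"az":0},{"claw":1,"tx":0.0005,"ty":0,"tz":0,"ax":0,"ay":0,"az":0},{"claw":1,"tx":0,"ty":0,"tz":0,"ax":0,"ay":0,"az":0},{"claw":1,"tx":0,"ty":0,"tz":0,"ax":0,"ay":0,"az":0},{"claw":1,"tx":0,"ty":0,"tz":0,"ax":0,"ay":0,"az":0},{"claw":1,"tx":0,"ty":0,"tz":0,"ax":0,"ay":0,"az":0},{"claw":1,"tx":0,"ty":0,"tz":0,"ax":0,"ay":0,"az":0},{"claw":1,"tx":0,"ty":0,"tz":0,"ax":0,"ay":0,"az":0},{"claw":1,"tx":0,"ty":0,"tz":0,"ax":0,"ay":0,"az":0},{"claw":1,"tx":0,"ty":0,"tz":0,"ax":0,"ay":0,"az":0}]'

```text
clock: 25.33
tcp_pos: [0.4839, -0.1786, 0.2555]
orientation: [-3.138, 0.11, -0.001]
contact_force: [-13.6, -0.2, 2.1]
grip_width: 0.0513
gripper_force: 53.7
```

```bash
python3 tab.py
```

```text
row 95 [98, 97, 98, 97, 97, 99, 138, 173, 185, 198, 164, 92, 96, 95, 93, 115, 179, 214, 212, 212, 212, 211, 211, 211, 211, 211, 211, 210, 210, 211, 210, 209, 210, 210, 209, 209, 209, 209, 208, 209, 208, 208, 208, 208, 208, 207, 207, 207, 207, 206, 206, 206, 206, 206, 206, 206, 206, 205, 205, 205, 206, 206, 207, 207, 206, 207, 205, 204, 203, 202, 193, 176, 161, 140, 99, 57, 60, 61, 60, 63, 80, 92]
col 326 [101, 103, 102, 102, 102, 101, 102, 102, 101, 101, 101, 101, 103, 93, 136, 161, 178, 189, 199, 202, 202, 203, 202, 202, 203, 203, 203, 203, 207, 187, 117, 88, 91, 94, 77, 84]
col326 lever [203, 203, 203, 203, 203, 204, 203, 203, 203, 203, 203, 202, 202, 202, 202, 202, 202, 192, 178, 141, 158, 142, 71, 31, 35]
[-13.6  -0.2   2.1] [ 0.4839 -0.1786  0.2555]
```

```bash
ls pics; python3 - <<'E'
import cv2,glob,numpy as np
f=sorted(glob.glob('pics/t*.png')); f=[x for x in f if 'top' not in x];print(f)
a,b=[cv2.imread(x,0) for x in f[:2]]
def m(n,x0,y0,x1,y1,s=14):
    t=a[y0:y1,x0:x1];best=None
    X0,Y0=max(x0-s,0),max(y0-s,0)
    for k in np.arange(.94,1.08,.01):
        tt=cv2.resize(t,None,fx=k,fy=k,interpolation=cv2.INTER_LINEAR)
        q=cv2.matchTemplate(b[Y0:y1+s+6,X0:x1+s+6],tt,cv2.TM_CCOEFF_NORMED);_,v,_,l=cv2.minMaxLoc(q)
        cx=X0+l[0]+tt.shape[1]/2-(x0+x1)/2;cy=Y0+l[1]+tt.shape[0]/2-(y0+y1)/2
        if best is None or v>best[0]:best=(v,k,cx,cy)
    print(n,np.round(best,3))
m('blockL',254,112,306,164);m('blockR',350,112,400,164)
m('tab',288,28,364,110);m('lever tip',304,195,348,222);m('corner L',196,40,300,80);m('corner R',380,40,460,90)
m('ridgeL',258,162,305,190);m('ridgeR',350,162,396,190)
E
```

```text
c1.png
c3.png
c5.png
c6.png
scene0.png
t24.45.png
t25.33.png
top0.png
wrist0.png
wrist1.png
wrist2.png
wrist3.png
wrist4.png
wrist5.png
wrist6.png
['pics/t24.45.png', 'pics/t25.33.png']
blockL [0.957 0.98  0.5   4.5  ]
blockR [ 0.972  0.98  -0.5    4.5  ]
tab [0.854 1.01  0.5   8.5  ]
lever tip [0.975 0.96  0.    5.5  ]
corner L [0.95 0.98 0.   4.5 ]
corner R [ 0.996  0.99  -0.5    4.   ]
ridgeL [ 0.839  0.94  -0.5    2.   ]
ridgeR [0.859 0.95  0.    0.5  ]
```

arm_command --plan '[{"claw":1,"tx":-0.0005,"ty":0,"tz":0,"ax":0,"ay":0,"az":0},{"claw":1,"tx":-0.0005,"ty":0,"tz":0,"ax":0,"ay":0,"az":0},{"claw":1,"tx":-0.0005,"ty":0,"tz":0,"ax":0,"ay":0,"az":0},{"claw":1,"tx":-0.0005,"ty":0,"tz":0,"ax":0,"ay":0,"az":0},{"claw":1,"tx":0,"ty":0,"tz":0,"ax":0,"ay":0,"az":0},{"claw":1,"tx":0,"ty":0,"tz":0,"ax":0,"ay":0,"az":0},{"claw":1,"tx":0,"ty":0,"tz":0,"ax":0,"ay":0,"az":0},{"claw":1,"tx":0,"ty":0,"tz":0,"ax":0,"ay":0,"az":0},{"claw":1,"tx":0,"ty":0,"tz":0,"ax":0,"ay":0,"az":0},{"claw":1,"tx":0,"ty":0,"tz":0,"ax":0,"ay":0,"az":0}]'

```text
clock: 26.22
tcp_pos: [0.4831, -0.1783, 0.2555]
orientation: [-3.139, 0.109, -0.005]
contact_force: [-8.3, -2.1, -3.9]
grip_width: 0.0516
gripper_force: 53.0
```

arm_command --plan '[{"claw":1,"tx":-0.0005,"ty":0,"tz":0.0002,"ax":0,"ay":0,"az":0},{"claw":1,"tx":-0.0005,"ty":0,"tz":0,"ax":0,"ay":0,"az":0},{"claw":1,"tx":-0.0005,"ty":0,"tz":0,"ax":0,"ay":0,"az":0},{"claw":1,"tx":-0.0005,"ty":0,"tz":0,"ax":0,"ay":0,"az":0},{"claw":1,"tx":0,"ty":0,"tz":0,"ax":0,"ay":0,"az":0},{"claw":1,"tx":0,"ty":0,"tz":0,"ax":0,"ay":0,"az":0},{"claw":1,"tx":0,"ty":0,"tz":0,"ax":0,"ay":0,"az":0},{"claw":1,"tx":0,"ty":0,"tz":0,"ax":0,"ay":0,"az":0},{"claw":1,"tx":0,"ty":0,"tz":0,"ax":0,"ay":0,"az":0},{"claw":1,"tx":0,"ty":0,"tz":0,"ax":0,"ay":0,"az":0}]'

```text
clock: 27.05
tcp_pos: [0.482, -0.1781, 0.2555]
orientation: [-3.139, 0.109, -0.008]
contact_force: [-5.3, -1.5, -8.7]
grip_width: 0.0515
gripper_force: 53.3
```

arm_command --plan '[{"claw":1,"tx":-0.0005,"ty":0,"tz":0.0003,"ax":0,"ay":-0.2,"az":0},{"claw":1,"tx":-0.0005,"ty":0,"tz":0.0003,"ax":0,"ay":-0.2,"az":0},{"claw":1,"tx":-0.0005,"ty":0,"tz":0.0002,"ax":0,"ay":0,"az":0},{"claw":1,"tx":0,"ty":0,"tz":0,"ax":0,"ay":0,"az":0},{"claw":1,"tx":0,"ty":0,"tz":0,"ax":0,"ay":0,"az":0},{"claw":1,"tx":0,"ty":0,"tz":0,"ax":0,"ay":0,"az":0},{"claw":1,"tx":0,"ty":0,"tz":0,"ax":0,"ay":0,"az":0},{"claw":1,"tx":0,"ty":0,"tz":0,"ax":0,"ay":0,"az":0},{"claw":1,"tx":0,"ty":0,"tz":0,"ax":0,"ay":0,"az":0},{"claw":1,"tx":0,"ty":0,"tz":0,"ax":0,"ay":0,"az":0}]'

```text
clock: 27.88
tcp_pos: [0.4822, -0.178, 0.2558]
orientation: [-3.14, 0.108, -0.004]
contact_force: [-4.7, -1.4, -8.4]
grip_width: 0.0512
gripper_force: 53.6
```

```bash
python3 look.py pack printer_dock; python3 tab.py|tail -1; python3 - <<'E'
import cv2,glob,numpy as np
f=sorted(glob.glob('pics/t[0-9]*.png'));a,b=cv2.imread(f[1],0),cv2.imread(f[-1],0)
def m(n,x0,y0,x1,y1,s=14):
    t=a[y0:y1,x0:x1];q=cv2.matchTemplate(b[max(y0-s,0):y1+s,x0-s:x1+s],t,cv2.TM_CCOEFF_NORMED);_,v,_,l=cv2.minMaxLoc(q);print(n,round(v,3),x0-s+l[0]-x0,max(y0-s,0)+l[1]-y0)
m('blockL',254,116,306,168);m('blockR',350,116,400,168);m('tab',288,36,364,116);m('tip',304,200,348,228);m('ridgeL',258,165,305,193)
E
```

```text
[ 0.4822 -0.178   0.2558] [-4.6891 -1.3856 -8.4104]
pack top 0.58 [ 0.4877 -0.1797  0.0656]
printer_dock top 0.94 [ 0.4936 -0.1759  0.065 ]
pack scene 0.64 [ 0.4902 -0.1777  0.0684]
[-5.2 -1.4 -9.2] [ 0.4822 -0.178   0.2557]
blockL 0.948 1 -4
blockR 0.965 1 -4
tab 0.815 1 -8
tip 0.973 1 -5
ridgeL 0.967 1 -1
```

```bash
python3 - <<'E'
import cv2,glob,numpy as np
f=sorted(glob.glob('pics/t[0-9]*.png'));print(f);I=[cv2.imread(x,0) for x in f]
def m(a,b,n,x0,y0,x1,y1,s=14):
    t=a[y0:y1,x0:x1];best=(0,)
    X0,Y0=max(x0-s,0),max(y0-s,0)
    for k in np.arange(.92,1.1,.01):
        tt=cv2.resize(t,None,fx=k,fy=k)
        q=cv2.matchTemplate(b[Y0:y1+s+6,X0:x1+s+6],tt,cv2.TM_CCOEFF_NORMED);_,v,_,l=cv2.minMaxLoc(q)
        if v>best[0]:best=(v,k,X0+l[0]+tt.shape[1]/2-(x0+x1)/2,Y0+l[1]+tt.shape[0]/2-(y0+y1)/2)
    print(n,np.round(best,3))
for b in I[1:]:
    print('--')
    for a in [('blockL',254,112,306,164),('blockR',350,112,400,164),('tab',288,28,364,110),('tip',304,195,348,222),('cornL',196,40,300,80),('cornR',380,40,460,90),('ridgeL',258,162,305,190)]: m(I[0],b,*a)
a,b=I[0],I[-1]
for g in I: print('tab edge row',np.where(np.diff(g[20:60,326].astype(int))>30)[0][:3]+20,'stripe rows',[i+20 for i in np.where(np.diff(g[20:110,326].astype(int))<-55)[0]])
E
```

```text
['pics/t24.45.png', 'pics/t25.33.png', 'pics/t28.18.png']
--
blockL [0.957 0.98  0.5   4.5  ]
blockR [ 0.972  0.98  -0.5    4.5  ]
tab [0.854 1.01  0.5   8.5  ]
tip [0.975 0.96  0.    5.5  ]
cornL [0.95 0.98 0.   4.5 ]
cornR [ 0.996  0.99  -0.5    4.   ]
ridgeL [0.848 0.92  0.    2.   ]
--
blockL [0.992 1.    1.    0.   ]
blockR [0.98 0.98 0.5  0.5 ]
tab [0.971 1.    1.    1.   ]
tip [0.995 0.99  1.    0.   ]
cornL [0.988 0.99  1.5   1.   ]
cornR [0.998 0.99  0.5   1.   ]
ridgeL [ 0.974  1.04   1.    -0.5  ]
tab edge row [30 50] stripe rows [np.int64(43), np.int64(59), np.int64(73), np.int64(87)]
tab edge row [37] stripe rows [np.int64(53), np.int64(67), np.int64(79), np.int64(96)]
tab edge row [31 51] stripe rows [np.int64(44), np.int64(60), np.int64(74)]
```

arm_command --plan '[{"claw":1,"tx":0.001,"ty":0,"tz":0,"ax":0,"ay":0.1,"az":0},{"claw":1,"tx":0.001,"ty":0,"tz":0,"ax":0,"ay":0.1,"az":0},{"claw":1,"tx":0.001,"ty":0,"tz":0,"ax":0,"ay":0.1,"az":0},{"claw":1,"tx":0.001,"ty":0,"tz":-0.0003,"ax":0,"ay":0.1,"az":0},{"claw":1,"tx":0.001,"ty":0,"tz":-0.0002,"ax":0,"ay":0,"az":0},{"claw":1,"tx":0.0005,"ty":0,"tz":0,"ax":0,"ay":0,"az":0},{"claw":1,"tx":0,"ty":0,"tz":0,"ax":0,"ay":0,"az":0},{"claw":1,"tx":0,"ty":0,"tz":0,"ax":0,"ay":0,"az":0},{"claw":1,"tx":0,"ty":0,"tz":0,"ax":0,"ay":0,"az":0},{"claw":1,"tx":0,"ty":0,"tz":0,"ax":0,"ay":0,"az":0}]'

```text
clock: 29.07
tcp_pos: [0.485, -0.1784, 0.2556]
orientation: [-3.137, 0.11, -0.005]
contact_force: [-15.4, -0.9, -4.1]
grip_width: 0.0514
gripper_force: 54.2
```

```bash
cat > cmp.py <<'E'
import cv2,glob,numpy as np
f=sorted(glob.glob('pics/t[0-9]*.png'));I=[cv2.imread(x,0) for x in f]
def m(a,b,n,x0,y0,x1,y1,s=18):
    t=a[y0:y1,x0:x1];best=(0,)
    X0,Y0=max(x0-s,0),max(y0-s,0)
    for k in np.arange(.88,1.16,.01):
        tt=cv2.resize(t,None,fx=k,fy=k)
        q=cv2.matchTemplate(b[Y0:y1+s+6,X0:x1+s+6],tt,cv2.TM_CCOEFF_NORMED);_,v,_,l=cv2.minMaxLoc(q)
        if v>best[0]:best=(v,k,X0+l[0]+tt.shape[1]/2-(x0+x1)/2,Y0+l[1]+tt.shape[0]/2-(y0+y1)/2)
    print(n,np.round(best,3))
for a in [('blockL',254,112,306,164),('blockR',350,112,400,164),('tab',288,28,364,110),('tip',304,195,348,222),('cornR',380,40,460,90),('ridgeL',258,162,305,190)]: m(I[0],I[-1],*a)
E
python3 tab.py|tail -1; python3 cmp.py
```

```text
[-15.4  -0.9  -4.1] [ 0.485  -0.1784  0.2556]
blockL [0.533 0.97  1.    7.   ]
blockR [0.54 0.97 1.5  7.  ]
tab [ 0.815  1.02   2.    21.   ]
tip [0.933 0.95  1.    8.5  ]
cornR [0.998 1.    0.    8.   ]
ridgeL [0.66 0.91 1.   0.5 ]
```

```bash
python3 - <<'E'
import cv2,glob,numpy as np
f=sorted(glob.glob('pics/t[0-9]*.png'))+['pics/wrist5.png']
for x in f:
    g=cv2.imread(x,0).astype(float)
    c=g[:,326]; 
    print(x)
    for row in ([20,30,40] if '5.png' in x and 'wrist' in x else [60,80,100,120,140,160,180,195,205]):
        l=g[row,270:382]; mid=56
        # bright run about the centre (subpixel at 120)
        i=mid
        while i>0 and l[i]>120:i-=1
        j=mid
        while j<111 and l[j]>120:j+=1
        if i>0 and j<111: print(row,round((j-1+(l[j-1]-120)/(l[j-1]-l[j]+1e-9))-(i+1-(l[i+1]-120)/(l[i+1]-l[i]+1e-9)),2),end=' | ')
    e=np.where(c[150:260]>120)[0]; print(' tip row',150+e.max() if len(e) else None)
E
```

```text
pics/t24.45.png
60 7.5 | 80 4.09 | 100 67.25 | 120 35.91 | 140 35.56 | 160 35.42 | 180 35.32 | 195 35.25 | 205 35.11 |  tip row 216
pics/t25.33.png
60 -23999999977.0 | 80 68.22 | 100 -21000000022.0 | 120 35.8 | 140 40.83 | 160 35.06 | 180 34.45 | 195 34.3 | 205 34.21 |  tip row 221
pics/t28.18.png
60 48.73 | 80 1.11 | 100 66.34 | 120 35.83 | 140 35.41 | 160 35.27 | 180 35.11 | 195 34.86 | 205 34.79 |  tip row 216
pics/t29.07.png
80 41.12 | 100 -27000000028.0 | 120 66.4 | 140 41.02 | 160 34.31 | 180 34.01 | 195 33.09 | 205 33.19 |  tip row 222
pics/wrist5.png
20 30.0 | 30 29.87 | 40 29.38 |  tip row None
```

```bash
cat > ang.py <<'E'
import cv2,glob,sys,numpy as np
def run(x,rows):
    g=cv2.imread(x,0).astype(float);P=[]
    for row in rows:
        l=g[row,270:382];i=j=56
        while i>0 and l[i]>120:i-=1
        while j<111 and l[j]>120:j+=1
        W=(j-1+(l[j-1]-120)/(l[j-1]-l[j]+1e-9))-(i+1-(l[i+1]-120)/(l[i+1]-l[i]+1e-9))
        if not 25<W<38.5: continue
        D=354.2*.0138/W;y=-(row-200.75)/354.2*D
        P.append((.9445*y-.3284*D+.0841,.3284*y+.9445*D+.0309))
    P=np.array(P)
    for _ in range(3):
        k=np.polyfit(P[:,0],P[:,1],1);res=P[:,1]-np.polyval(k,P[:,0]);P=P[abs(res)<2.5*res.std()+1e-6]
    print(x,len(P),'slope (rad, + = tip low)',np.arctan(k[0]).round(3)*-1,'z at tip',P[-1].round(4))
for x in sorted(glob.glob('pics/t[0-9]*.png')): run(x,range(125,215,2))
run('pics/wrist5.png',range(2,46,2))
E
python3 ang.py
```

```text
pics/t24.45.png 38 slope (rad, + = tip low) -0.255 z at tip [0.0353 0.1613]
pics/t25.33.png 40 slope (rad, + = tip low) -0.123 z at tip [0.0324 0.1645]
pics/t28.18.png 38 slope (rad, + = tip low) -0.219 z at tip [0.0339 0.1629]
pics/t29.07.png 38 slope (rad, + = tip low) 0.029 z at tip [0.031  0.1705]
pics/wrist5.png 22 slope (rad, + = tip low) -0.062 z at tip [0.099  0.2126]
```

arm_command --plan '[{"claw":1,"tx":-0.001,"ty":0,"tz":0.0001,"ax":0,"ay":-0.1,"az":0},{"claw":1,"tx":-0.001,"ty":0,"tz":0.0001,"ax":0,"ay":-0.1,"az":0},{"claw":1,"tx":-0.001,"ty":0,"tz":0.0001,"ax":0,"ay":-0.1,"az":0},{"claw":1,"tx":-0.001,"ty":0,"tz":0.0001,"ax":0,"ay":-0.1,"az":0},{"claw":1,"tx":-0.0005,"ty":0,"tz":0,"ax":0,"ay":0,"az":0},{"claw":1,"tx":0,"ty":0,"tz":0,"ax":0,"ay":0,"az":0},{"claw":1,"tx":0,"ty":0,"tz":0,"ax":0,"ay":0,"az":0},{"claw":1,"tx":0,"ty":0,"tz":0,"ax":0,"ay":0,"az":0},{"claw":1,"tx":0,"ty":0,"tz":0,"ax":0,"ay":0,"az":0},{"claw":1,"tx":0,"ty":0,"tz":0,"ax":0,"ay":0,"az":0}]'

```text
clock: 29.95
tcp_pos: [0.4838, -0.1782, 0.2563]
orientation: [3.14, -0.107, 0.007]
contact_force: [-4.5, -2.3, -7.2]
grip_width: 0.0511
gripper_force: 53.6
```

```bash
python3 tab.py|tail -1; python3 ang.py|tail -2
```

```text
[-4.5 -2.3 -7.2] [ 0.4838 -0.1782  0.2563]
pics/t29.95.png 40 slope (rad, + = tip low) 0.018 z at tip [0.0302 0.1701]
pics/wrist5.png 22 slope (rad, + = tip low) -0.062 z at tip [0.099  0.2126]
```

arm_command --plan '[{"claw":1,"tx":-0.0005,"ty":0,"tz":0.0004,"ax":0,"ay":0,"az":0},{"claw":1,"tx":-0.0005,"ty":0,"tz":0.0003,"ax":0,"ay":0,"az":0},{"claw":0.3,"tx":0,"ty":0,"tz":0,"ax":0,"ay":0,"az":0},{"claw":0.2,"tx":0,"ty":0,"tz":0,"ax":0,"ay":0,"az":0},{"claw":0.1,"tx":0,"ty":0,"tz":0,"ax":0,"ay":0,"az":0},{"claw":0,"tx":0,"ty":0,"tz":0,"ax":0,"ay":0,"az":0},{"claw":0,"tx":0,"ty":0,"tz":0,"ax":0,"ay":0,"az":0},{"claw":0,"tx":0,"ty":0,"tz":0,"ax":0,"ay":0,"az":0},{"claw":0,"tx":0,"ty":0,"tz":0,"ax":0,"ay":0,"az":0},{"claw":0,"tx":0,"ty":0,"tz":0,"ax":0,"ay":0,"az":0}]'

```text
clock: 30.83
tcp_pos: [0.4832, -0.1781, 0.2559]
orientation: [3.14, -0.108, 0.009]
contact_force: [-0.2, -0.2, -0.1]
grip_width: 0.0856
gripper_force: 0.0
```

```bash
python3 tab.py|tail -1; python3 ang.py|tail -2; python3 look.py pack
```

```text
[-0.2 -0.2 -0.1] [ 0.4832 -0.1781  0.2559]
pics/t30.83.png 40 slope (rad, + = tip low) 0.017 z at tip [0.0304 0.1696]
pics/wrist5.png 22 slope (rad, + = tip low) -0.062 z at tip [0.099  0.2126]
[ 0.4832 -0.1781  0.2558] [ 0.0864  0.6325 -0.1839]
pack top 0.56 [ 0.4883 -0.1782  0.067 ]
pack scene 0.57 [ 0.4904 -0.1781  0.0692]
```

Released and still latched; retreat straight up.

arm_command --plan '[{"claw":0,"tx":0,"ty":0,"tz":-0.01,"ax":0,"ay":0,"az":0},{"claw":0,"tx":0,"ty":0,"tz":-0.015,"ax":0,"ay":0,"az":0},{"claw":0,"tx":0,"ty":0,"tz":-0.02,"ax":0,"ay":0,"az":0},{"claw":0,"tx":0,"ty":0,"tz":-0.02,"ax":0,"ay":0,"az":0},{"claw":0,"tx":0,"ty":0,"tz":-0.02,"ax":0,"ay":0,"az":0},{"claw":0,"tx":0,"ty":0,"tz":-0.02,"ax":0,"ay":0,"az":0},{"claw":0,"tx":0,"ty":0,"tz":-0.02,"ax":0,"ay":0,"az":0},{"claw":0,"tx":0,"ty":0,"tz":0,"ax":0,"ay":0,"az":0},{"claw":0,"tx":0,"ty":0,"tz":0,"ax":0,"ay":0,"az":0},{"claw":0,"tx":0,"ty":0,"tz":0,"ax":0,"ay":0,"az":0}]'

```text
clock: 31.92
tcp_pos: [0.4822, -0.1778, 0.3806]
orientation: [-3.139, 0.107, -0.008]
contact_force: [0.4, -0.0, 0.1]
grip_width: 0.0851
gripper_force: 0.0
```

```bash
python3 look.py pack printer_dock; python3 -c "
from bench import r
print(r.hand_in())"
```

```text
[ 0.4822 -0.1778  0.3806] [ 0.4059 -0.0461  0.0574]
pack top 0.69 [ 0.4889 -0.1744  0.0661]
printer_dock top 0.81 [ 0.4919 -0.1791  0.0635]
the job is handed in; nothing more can be done
None
```

The pack is in the printer's dovetail and the wrist images show the printer's catch down over it both while eased back and after release; I handed the job in at about 32 s with the gripper clear, but the hand-in returned no verdict.

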